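Dock the tablet on the tilting desk stand

ROBOT

A 6-joint arm with a two-finger parallel gripper is mounted at the origin on the work surface. World frame = base frame: x ahead of the robot, y to its left, z up, the work surface at z = 0. Lengths are in m, angles in rad, forces in N, time in s.
With the tool pointing down it reaches from about 0.35 to 0.875 m from the base axis. Payload 4.2 kg.
Tool frame: the origin (TCP) lies between the finger pads; the fingertips stand bot.tcp_to_tips ahead of it and the grasp point (between the pads) lies 6 mm ahead of it (bot.tcp_to_tips is the distance from the TCP to the fingertips, in m); z points along the fingers, y is the direction in which the jaws open and shut (so a half turn about z gives the same grasp; the last joint's range is limited). The gripper opens to 85 mm and grips with 20 to 120 N. Pads are 22 mm wide; open, the fingers measure 114 mm over their backs; the gripper's body (76 mm by 85 mm) begins 54 mm behind the grasp point. The pads swing forward as they close: fully open they stand 13 mm farther back than shut.
Start: joints at [1.405, 0.385, 0.008, 0, -1.194, -0.259], TCP at [0.258, 0.569, 0.256] pointing down, gripper open.
Joint ranges: [-3.14, 3.14], [-1.21, 2.06], [-1.07, 1.41], [-3.16, 2.05], [-2.99, -0.16], [-3.1, 3.1]. Speed limits (rad/s): [2.79, 2.79, 3.14, 3.14, 3.14, 3.14].

INTERFACE

Orientations are given as [roll, pitch, yaw] about the fixed x, y, z axes, in that order (R = Rz(yaw) Ry(pitch) Rx(roll)).
In Python, from cell import bot, capture gives the robot as it stands. The module is installed in compiled form; this text tells all that it offers.
- The arm moves only by the tool apply_moves, never from a script. Its argument "targets" is a list of rows, each a list of 4 numbers: the shift along the tool's x, y, z in cm, then the turn about the tool's z in degrees. A call has 1 to 5 rows; each row shifts and turns the pose as measured when the row begins, along the tool's axes as they then stand; what a row does not reach is not made up. A row lasts 1/8 s, in which the tool goes at most 62.5 mm and 10.7 degrees, less where a joint would pass 70% of its speed; a pose out of reach is approached as far as the arm can. A call is refused whole if a number of a shift passes 6.25 or a number of a turn 10.7, either way. A call with a gripper value outside its range is refused whole. "jaw" is the finger opening in cm, from 0 to 8.54, set as the call begins (left out, the last holds). The fingers move at their own pace and stop on an object; "force" is the grip in N (left out, the last holds). Time passes only in rows, so rows that do not move let the fingers close. It gives the time, the measured TCP pose, the force and the opening at its end, in the units of the state.
- bot.observe(): the state, without advancing time (a new reading comes with each control period).
- capture(name): name is "scene" or "top" or "wrist"; returns a dict with "color" (420x560x3 uint8, red, green, blue), "vertical_fov" (degrees; the focal length in pixels is half the picture's height over the tangent of half this angle, whatever the lens; pixels are square), "cx", "cy" (the principal point, pixels), "eye" and "orientation" of the camera in the world. Camera axes: x right, y up, looking along -z (the intrinsics and any distortion apply to the point x, -y, -z); pixel columns grow to the right and rows downward; lengths in m; the calibration is good to about 2 mm. A picture is of the moment at which its call begins. There is no depth.
- bot.close_job(): hands the job in, once; it reports no verdict.
The state is a dict: "clock": time; "qpos": joint angles; "joint_vel": joint speeds; "effort": joint torques, N m; "position": TCP position; "orientation": TCP orientation; "wrist_force": force on the tool from outside, world axes, zero at the start; "moment": the same for the moment, N m; "grip_width": finger opening in m.
Only numpy, scipy, OpenCV 4.12 (cv2) and the standard library are available. Lean on these libraries where they do the work, as an engineer would, in place of code of your own. Each camera call takes 0.05 s, during which the arm holds its last target.

TASK

Pull the tablet up out of the black desk sorter and stand it, screen outwards, on the narrow ledge of the tablet stand, clear of the blue clip, leaning it gently back against the backrest (its tilt differs every time) without letting it drop or fall back. Let go, then slide it along the ledge under the clip until its side meets the end stop, and leave it resting squarely in the corner of ledge and backrest. Do not disturb the flask, the tape roll or the stamp.

Things in the scene. Friction and masses are not known exactly. Their poses are not given: they have to be found in the camera images.
- tablet: tablet computer, rigid slab 10 mm thick (its x), 200 mm wide (y), 150 mm high (z), about 0.4 kg, dark blue screen on +x, aluminium back. Origin: centre of its lower edge face; +z points to the upper edge. At the start it stands upright in the sorter's middle slot, upper 80 mm free: grip it across its thickness at the middle of the upper edge and pull straight up.
- tablet_mid (a point): centre of the tablet slab (75 mm above its lower edge), axes as tablet
- tablet_heel (a point): middle of the tablet's lower back edge (5 mm behind tablet's origin along its -x), axes as tablet; this edge belongs in the corner of the stand's ledge and backrest
- tablet_side (a point): lower end of the tablet's +y side face (100 mm along +y from tablet's origin), axes as tablet; this side goes against the end stop
- sorter: black desk sorter, 110 mm (x) by 250 mm (y), fixed to the desk. Origin: centre of its underside; z up. Walls 70 mm high; middle slot on the origin, 15 mm wide in x, open at its ends, floor 5 mm above the desk. A green and a red notebook fixed in the outer slots, 35 mm to -x and 33 mm to +x, rise to 90 mm.
- stand: tablet stand, fixed to the desk: grey foot 150 by 180 mm carrying a tilting aluminium cradle, an L of backrest and ledge at right angles. Origin: on the desk, vertically below the middle of the corner line where backrest face and ledge top meet; that line runs along the stand's y, 65 mm up, and is the tilt axis. +x: the open side, which the screen must face; z up. Backrest and ledge run from y = -125 to +125 mm.
- stand_corner (a point): middle of the corner line (65 mm above stand, same level axes: they do not show the tilt). The backrest, 100 mm high along the slope, leans back with its top to -x by 14 to 29 degrees from vertical, unlike each run and not reported: feel or see it; the ledge falls to the corner by the same angle. The hinge stays put under 25 N. Ledge 26 mm deep, the outer 4 mm a lip 5 mm high.
- stand_park (a point): point of the corner line at y = -20 mm of the stand, same axes: with the middle of its lower back edge here the tablet leans well clear of the clip. Its upper 50 mm then stand above the backrest.
- stand_stop (a point): point of the corner line at y = +125 mm, same axes: foot of the end stop's inner face, a wall square to the ledge, 90 mm high along the slope. The blue clip on it has a front flap, 90 mm high, parallel to the backrest with an 18 mm gap, that covers the last 18 mm before the stop, with a flared lead-in 10 mm longer. The tablet's +y side slides under it.
- flask_mid (a point): pink drinking flask, 62 mm across and 170 mm high, loose; the point is its centre, half-way up. Leave it alone.
- tape_mid (a point): roll of tape lying flat, 80 mm across, 22 mm high, loose; the point is its centre. Leave it alone.
- stamp_mid (a point): numbering stamp: steel block 50 by 36 by 50 mm with a grey grip knob above, 106 mm high in all, loose; the point is half-way up. Leave it alone.
Not all that is in view belongs to the job. What is shaped like the tablet but orange is not meant.

How it is judged:
On the way, in this order (a step that is already met when the one before it is completed fails the run):
1. the tablet leans on the stand, screen outwards, lower back edge in the corner, let go, its +y side at least 21 mm short of the end stop (clear of the flap) (x of tablet_heel in the frame of stand between -0.007 and 0.007 m and z of tablet_heel in the frame of stand between 0.058 and 0.072 m and angle between tablet's own z axis and vertical between 0.17 and 0.62 rad and angle between tablet's own x axis and vertical below 1.42 rad and angle between the y axis of tablet and the y axis of stand, either way round below 0.07 rad and contact force between the fingers and tablet below 0.1 N and contact force between tablet and stand above 1 N and linear speed of tablet below 0.02 m/s and y of tablet_side in the frame of stand between 0.02 and 0.104 m), for 0.2 s.
2. the tablet has been slid under the clip to the end stop (y of tablet_side in the frame of stand between 0.119 and 0.13 m), for 0.1 s.
At the end, for the whole second after the job is handed in: the tablet rests leaning on the stand, let go and still, screen outwards, its lower back edge within 7 mm of the corner of ledge and backrest, square to the stand within 4 degrees, its +y side within 6 mm of the end stop (all of step 2 and x of tablet_heel in the frame of stand between -0.007 and 0.007 m and z of tablet_heel in the frame of stand between 0.058 and 0.072 m and angle between tablet's own z axis and vertical between 0.17 and 0.62 rad and angle between tablet's own x axis and vertical below 1.42 rad and angle between the y axis of tablet and the y axis of stand, either way round below 0.07 rad and contact force between the fingers and tablet below 0.1 N and contact force between tablet and stand above 1 N and linear speed of tablet below 0.02 m/s); the robot touches nothing.
It fails at once if the tablet drops or falls back when no finger touches it (turning faster than 1.6 rad/s or moving faster than 0.3 m/s) (contact force between the fingers and tablet below 0.05 N and (angular speed of tablet above 1.6 rad/s or linear speed of tablet above 0.3 m/s)).
It fails at once if the flask is shifted by more than 30 mm or tipped over (distance of flask_mid from where it was at the start of the episode above 0.03 m or angle between flask_mid's own z axis and vertical above 0.35 rad).
It fails at once if the tape roll is shifted by more than 30 mm or tipped over (distance of tape_mid from where it was at the start of the episode above 0.03 m or angle between tape_mid's own z axis and vertical above 0.35 rad).
It fails at once if the numbering stamp is shifted by more than 30 mm or tipped over (distance of stamp_mid from where it was at the start of the episode above 0.03 m or angle between stamp_mid's own z axis and vertical above 0.35 rad).
It also fails if it takes over 64 s, if anything falls off the work surface, if the arm or the gripper's body presses on something with over 40 N, if the wrist force passes 120 N, or if a joint passes its speed limit or range.

## Working session

There is one attempt and no reset: what is moved stays moved. The work goes in short steps, Python scripts to look and compute and a tool call to move; the robot and the scene stay as the last step left them, time stands still between calls to the robot, and variables do not carry over. Pictures are saved under pics/ and viewed, and the job is handed in when it is done.

Besides the shell and the picture viewer there is one more tool, called as name(argument=value, ...), one argument or row to a line, values as JSON. apply_moves: Moves the arm, as the interface text tells. Its arguments: {"type":"object","properties":{"targets":{"type":"array"},"jaw":{"type":"number"},"force":{"type":"number"}},"required":["targets"]}

```bash
mkdir -p pics
python3 - <<'E'
from cell import bot,capture
import cv2
print(bot.observe(), bot.tcp_to_tips)
for n in ["scene","top","wrist"]:
    c=capture(n); print(n,{k:v for k,v in c.items() if k!="color"})
    cv2.imwrite(f"pics/{n}0.png",c["color"][:,:,::-1])
E
```

```text
{'clock': 0.0, 'qpos': array([ 1.40462284e+00,  3.85565548e-01,  6.63962053e-03, -4.78937172e-04,
       -1.19400464e+00, -2.58662127e-01]), 'joint_vel': array([-6.68662968e-04, -1.15746935e-03, -2.12539743e-03, -4.33202281e-04,
        6.09944595e-04,  6.24162276e-05]), 'effort': array([ 2.73056839e-04, -3.92292058e+01,  1.88406783e+01,  4.18628767e+00,
       -4.69617167e-03,  5.46476912e-06]), 'position': array([0.25733976, 0.56898902, 0.25522447]), 'orientation': array([ 3.13941556e+00, -1.15760444e-04, -4.25012188e-01]), 'wrist_force': array([-0.54271483, -1.05629782, -0.55099819]), 'moment': array([-0.02284194,  0.0237793 ,  0.04512715]), 'grip_width': 0.08534824912883823} 0.025
scene {'vertical_fov': 47.18080692021145, 'cx': 275.0974434481384, 'cy': 209.5001551923379, 'eye': array([ 1.31049708, -0.54783554,  0.98248688]), 'orientation': array([0.83653521, 0.01924968, 0.84733855])}
top {'vertical_fov': 56.64764672876673, 'cx': 278.4728616494705, 'cy': 202.91427843810442, 'eye': array([0.41799314, 0.1065996 , 1.01595689]), 'orientation': array([ 0.16250791,  0.01123997, -1.55181757])}
wrist {'vertical_fov': 68.3788399186337, 'cx': 283.05993773866123, 'cy': 209.21803587628486, 'eye': array([0.33372981, 0.53399137, 0.37249845]), 'orientation': array([-0.33071324, -0.00329095, -1.99667435])}
```

View pics/scene0.png

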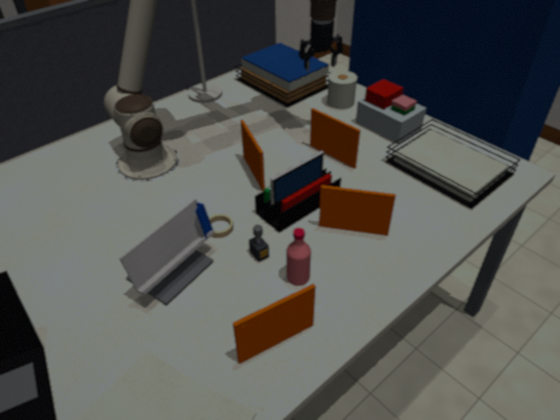

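View pics/top0.png

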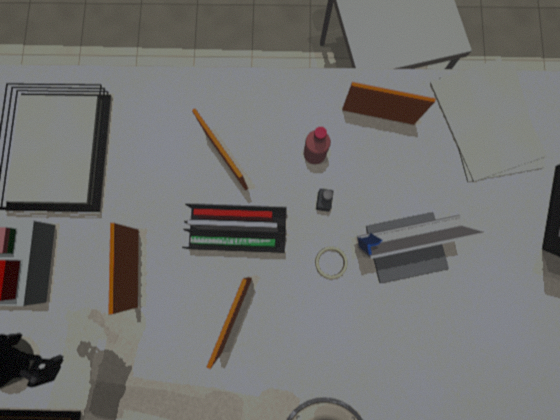

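View pics/wrist0.png

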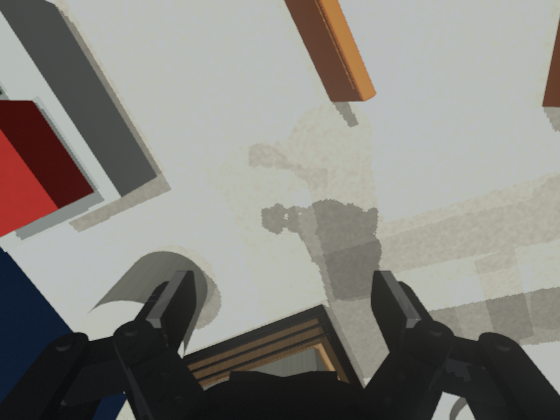

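Run:
```python
import cv2,numpy as np
def z(n,x0,y0,x1,y1,s,o):
    im=cv2.imread(n)[y0:y1,x0:x1]; im=np.clip(im*1.6,0,255).astype(np.uint8)
    cv2.imwrite(o,cv2.resize(im,None,fx=s,fy=s,interpolation=cv2.INTER_CUBIC))
z("pics/top0.png",340,190,500,300,5,"pics/zt_stand.png")
z("pics/top0.png",170,190,300,270,6,"pics/zt_sort.png")
z("pics/scene0.png",110,190,250,310,5,"pics/zs_stand.png")
z("pics/scene0.png",230,130,370,240,5,"pics/zs_sort.png")
```

```text
(no output)
```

View pics/zt_stand.png

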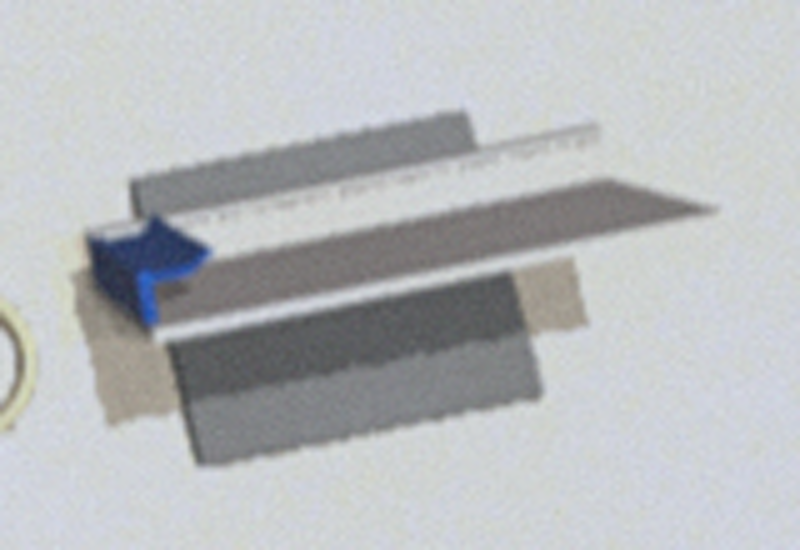

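View pics/zt_sort.png

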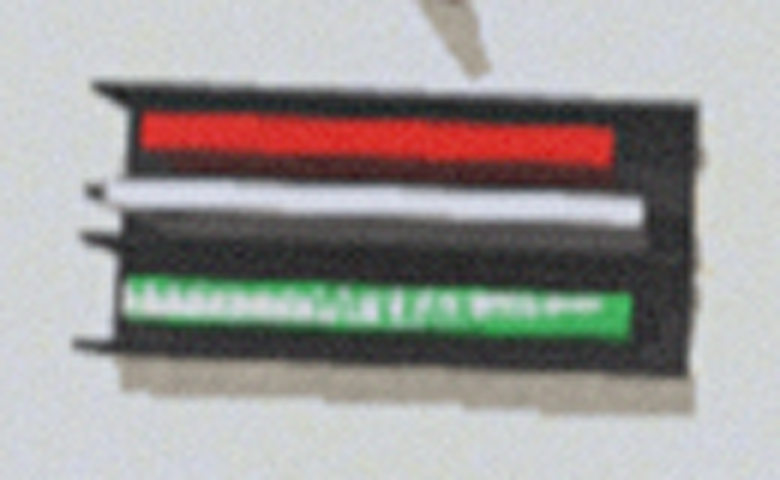

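View pics/zs_stand.png

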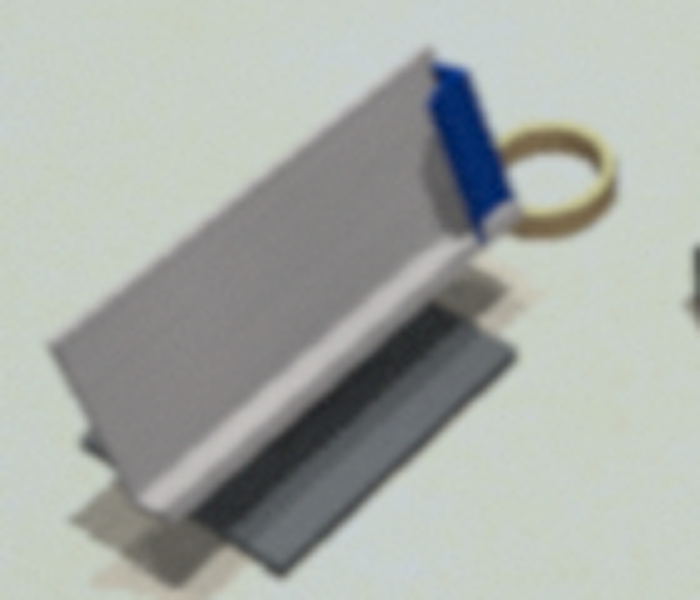

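View pics/zs_sort.png

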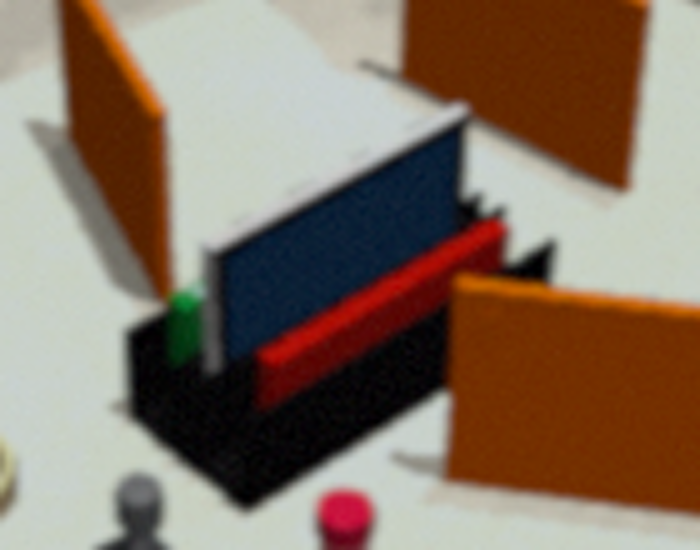

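```bash
cat > h.py <<'E'
import numpy as np,cv2
from scipy.spatial.transform import Rotation as Ro
from cell import bot,capture
def cam(n,save=None):
    c=capture(n)
    if save: cv2.imwrite(f"pics/{save}.png",np.clip(c["color"][:,:,::-1]*1.4,0,255).astype(np.uint8))
    return c
def ray(c,u,v):
    f=210/np.tan(np.radians(c["vertical_fov"]/2))
    d=np.array([(u-c["cx"])/f,-(v-c["cy"])/f,-1.])
    return np.array(c["eye"]),Ro.from_euler("xyz",c["orientation"]).as_matrix()@(d/np.linalg.norm(d))
def onz(c,u,v,z):
    o,d=ray(c,u,v); return o+d*(z-o[2])/d[2]
def tri(c1,p1,c2,p2):
    o1,d1=ray(c1,*p1);o2,d2=ray(c2,*p2)
    s=np.linalg.lstsq(np.stack([d1,-d2],1),o2-o1,rcond=None)[0]
    a,b=o1+s[0]*d1,o2+s[1]*d2
    return (a+b)/2,np.linalg.norm(a-b)
def proj(c,p):
    f=210/np.tan(np.radians(c["vertical_fov"]/2))
    q=Ro.from_euler("xyz",c["orientation"]).as_matrix().T@(np.array(p)-c["eye"])
    return np.array([c["cx"]+f*q[0]/-q[2],c["cy"]-f*q[1]/-q[2]])
def tool(st=None):
    st=st or bot.observe(); return np.array(st["position"]),Ro.from_euler("xyz",st["orientation"]).as_matrix()
E
python3 - <<'E'
from h import *
np.set_printoptions(precision=4,suppress=True)
t=cam("top");s=cam("scene")
print(onz(t,188.3,222.2,.155),onz(t,277.2,225.2,.155))
for a,b in [((483.6,232),(120.4,259)),((462,226),(138,291))]: print(tri(t,a,s,b))
p,R=tool();w=cam("wrist")
print("wristcam in tool",R.T@(w["eye"]-p), (R.T@Ro.from_euler("xyz",w["orientation"]).as_matrix()))
# flask,tape,stamp
print(onz(t,317,150,.1),onz(t,325,199,.05),onz(t,331,263,.02))
# foot
for q in [(131,180),(465,110),(200,465),(543,398)]: print(onz(t,340+q[0]/5,190+q[1]/5,0.01))
E
```

```text
[0.512  0.3189 0.155 ] [0.5088 0.1208 0.155 ]
(array([ 0.5014, -0.3318,  0.1586]), np.float64(0.000586881702385531))
(array([ 0.5265, -0.3271,  0.0609]), np.float64(0.006154454589952852))
wristcam in tool [ 0.084   0.0007 -0.1171] [[-0.0009  0.9458  0.3248]
 [ 1.      0.0013 -0.001 ]
 [-0.0014  0.3248 -0.9458]]
[0.7    0.0285 0.1   ] [0.5881 0.0037 0.05  ] [ 0.4297 -0.0145  0.02  ]
[ 0.5261 -0.1068  0.01  ]
[ 0.5657 -0.2804  0.01  ]
[ 0.3823 -0.1391  0.01  ]
[ 0.4189 -0.3131  0.01  ]
```

```bash
cat > plan.py <<'E'
import sys
from h import *
# plan.py x y z yawdeg [stepcm]: prints rows
def plan(x,y,z,yaw,step=6.0):
    p,R=tool(); o=bot.observe()["orientation"]; psi=o[2]; tgt=np.array([x,y,z])
    dy=(np.degrees(psi)-yaw+180)%360-180
    print("at",p.round(4),"yaw",round(np.degrees(psi),2),"clock",bot.observe()["clock"],"F",bot.observe()["wrist_force"].round(1))
    n=max(1,int(np.ceil(np.linalg.norm(tgt-p)*100/step)),int(np.ceil(abs(dy)/10.6)))
    d=(tgt-p)/n
    for i in range(n):
        a=psi-np.radians(dy)*i/n
        ex=np.array([np.cos(a),np.sin(a),0]);ey=np.array([np.sin(a),-np.cos(a),0])
        print([round(100*d@ex,2),round(100*d@ey,2),round(-100*d[2],2),round(dy/n,1)])
if __name__=="__main__": plan(*map(float,sys.argv[1:]))
E
python3 plan.py 0.499 -0.205 0.30 -77 5.8
```

```text
at [0.2575 0.5693 0.256 ] yaw -24.34 clock 0.3 F [-0.5  0.   0.2]
[np.float64(3.59), np.float64(4.04), np.float64(-0.29), np.float64(3.5)]
[np.float64(3.84), np.float64(3.81), np.float64(-0.29), np.float64(3.5)]
[np.float64(4.06), np.float64(3.57), np.float64(-0.29), np.float64(3.5)]
[np.float64(4.27), np.float64(3.31), np.float64(-0.29), np.float64(3.5)]
[np.float64(4.47), np.float64(3.05), np.float64(-0.29), np.float64(3.5)]
[np.float64(4.65), np.float64(2.77), np.float64(-0.29), np.float64(3.5)]
[np.float64(4.81), np.float64(2.48), np.float64(-0.29), np.float64(3.5)]
[np.float64(4.95), np.float64(2.18), np.float64(-0.29), np.float64(3.5)]
[np.float64(5.07), np.float64(1.87), np.float64(-0.29), np.float64(3.5)]
[np.float64(5.18), np.float64(1.56), np.float64(-0.29), np.float64(3.5)]
[np.float64(5.26), np.float64(1.24), np.float64(-0.29), np.float64(3.5)]
[np.float64(5.33), np.float64(0.91), np.float64(-0.29), np.float64(3.5)]
[np.float64(5.38), np.float64(0.58), np.float64(-0.29), np.float64(3.5)]
[np.float64(5.4), np.float64(0.25), np.float64(-0.29), np.float64(3.5)]
[np.float64(5.41), np.float64(-0.08), np.float64(-0.29), np.float64(3.5)]
```

apply_moves(
  targets=[
    [3.6, 4.0, -0.5, 3.5],
    [3.8, 3.8, -0.5, 3.5],
    [4.1, 3.6, -0.5, 3.5],
    [4.3, 3.3, -0.5, 3.5],
    [4.5, 3.0, -0.5, 3.5],
  ],
)

```text
clock: 0.92
position: [0.3391, 0.3068, 0.28]
orientation: [3.139, -0.002, -0.735]
wrist_force: [0.9, 0.4, 0.0]
grip_width: 0.0853
```

apply_moves(
  targets=[
    [4.6, 2.8, -0.5, 3.5],
    [4.8, 2.5, -0.5, 3.5],
    [5.0, 2.2, -0.5, 3.5],
    [5.1, 1.9, -0.5, 3.5],
    [5.2, 1.6, -0.3, 3.5],
  ],
)

```text
clock: 1.55
position: [0.4178, 0.0381, 0.3062]
orientation: [-3.137, -0.002, -1.048]
wrist_force: [0.4, 0.6, 0.6]
grip_width: 0.0855
```

```bash
python3 plan.py 0.499 -0.205 0.30 -77 5.8
```

```text
at [0.4178 0.0381 0.3062] yaw -60.02 clock 1.55 F [0.4 0.6 0.6]
[np.float64(5.02), np.float64(1.02), np.float64(0.12), np.float64(3.4)]
[np.float64(5.07), np.float64(0.72), np.float64(0.12), np.float64(3.4)]
[np.float64(5.11), np.float64(0.42), np.float64(0.12), np.float64(3.4)]
[np.float64(5.12), np.float64(0.12), np.float64(0.12), np.float64(3.4)]
[np.float64(5.12), np.float64(-0.19), np.float64(0.12), np.float64(3.4)]
```

apply_moves(
  targets=[
    [5.0, 1.0, 0.1, 3.4],
    [5.1, 0.7, 0.1, 3.4],
    [5.1, 0.4, 0.1, 3.4],
    [5.1, 0.1, 0.1, 3.4],
    [0, 0, 0, 3.4],
  ],
)

```text
clock: 2.17
position: [0.4842, -0.1661, 0.3033]
orientation: [-3.133, -0.0, -1.36]
wrist_force: [-0.5, 0.5, -0.3]
grip_width: 0.0856
```

```bash
python3 - <<'E'
from h import *
import pickle
pickle.dump(cam("wrist","w1"),open("w1.pkl","wb"))
E
python3 plan.py 0.52 -0.29 0.30 -77 5.8
```

```text
at [ 0.4839 -0.1651  0.3034] yaw -77.9 clock 2.225 F [ 0.2  1.2 -0.1]
[np.float64(4.32), np.float64(-0.3), np.float64(0.11), np.float64(-0.3)]
[np.float64(4.32), np.float64(-0.28), np.float64(0.11), np.float64(-0.3)]
[np.float64(4.33), np.float64(-0.26), np.float64(0.11), np.float64(-0.3)]
```

View pics/w1.png

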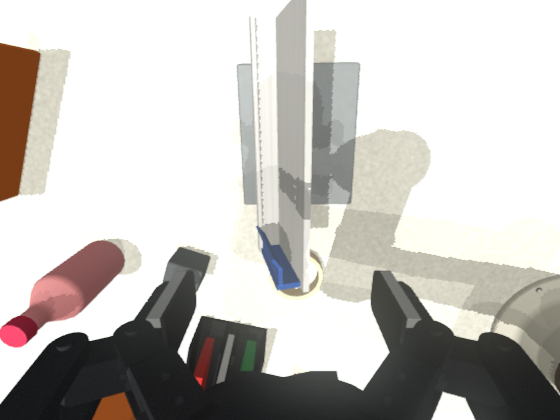

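apply_moves(
  targets=[
    [4.5, -4.0, 0, 0],
    [4.5, -4.0, 0, 0],
    [2.5, -4.0, 0, 0],
    [0, 0, 0, 0],
  ],
)

```text
clock: 2.72
position: [0.6277, -0.2532, 0.3031]
orientation: [-3.135, 0.001, -1.354]
wrist_force: [-0.5, -0.6, -0.9]
grip_width: 0.0853
```

Run:
```python
from h import *
import pickle
pickle.dump(cam("wrist","w2"),open("w2.pkl","wb"))
for n in "12":
    c=pickle.load(open(f"w{n}.pkl","rb")); print(c["eye"],c["orientation"])
    im=cv2.imread(f"pics/w{n}.png")
    if n=="1":
        cv2.imwrite("pics/w1z.png",cv2.resize(im[0:300,220:370],None,fx=2,fy=2,interpolation=cv2.INTER_CUBIC))
```

```text
[ 0.50072113 -0.2489178   0.42046499] [-0.32938712  0.00787459 -2.93131376]
[ 0.64484584 -0.33613273  0.42018245] [-0.33119472  0.00626337 -2.92562778]
```

View pics/w2.png

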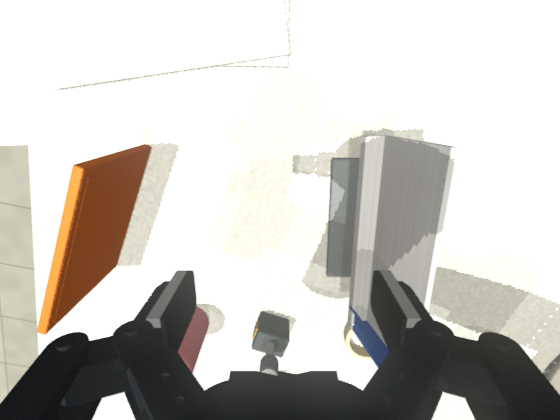

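View pics/w1z.png

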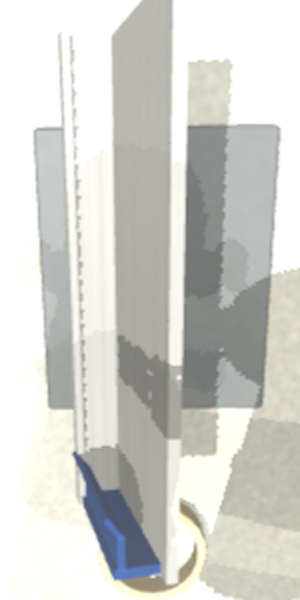

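Run:
```python
from h import *
import pickle
im=pickle.load(open("w2.pkl","rb"))["color"][:,:,::-1]
cv2.imwrite("pics/w2z.png",cv2.resize(im[110:310,310:470],None,fx=3,fy=3,interpolation=cv2.INTER_CUBIC))
im=pickle.load(open("w1.pkl","rb"))["color"][:,:,::-1]
cv2.imwrite("pics/w1z2.png",cv2.resize(im[0:200,220:370],None,fx=3,fy=3,interpolation=cv2.INTER_CUBIC))
```

```text
(no output)
```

View pics/w2z.png

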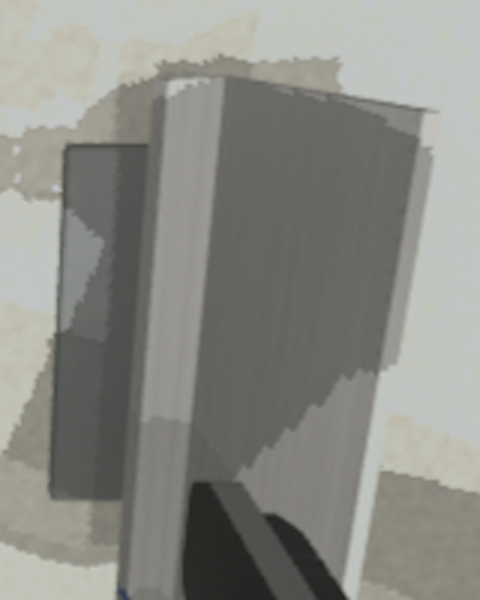

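View pics/w1z2.png

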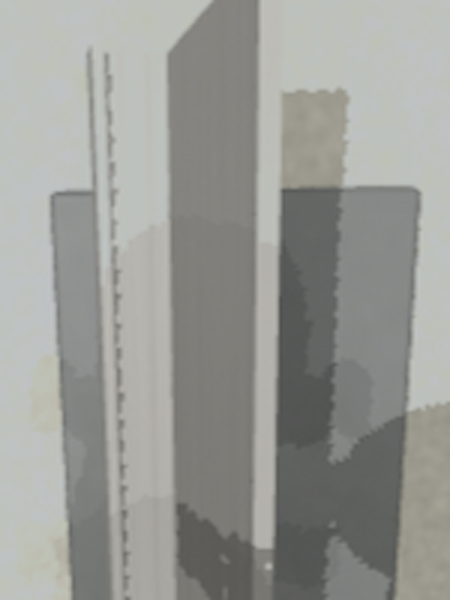

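Run:
```python
from h import *
import pickle
np.set_printoptions(precision=4,suppress=True)
w1=pickle.load(open("w1.pkl","rb"));w2=pickle.load(open("w2.pkl","rb"))
Z=lambda q,ox,oy,s:(q[0]/s+ox-.3,q[1]/s+oy-.3)
a=lambda *q:Z(q,220,0,3); b=lambda *q:Z(q,310,110,3)
print("corner end",tri(w1,a(168,50),w2,b(226,80)))
t=cam("top");s=cam("scene")
def line(c1,p,q,c2,r,u):
    o1,d=ray(c1,*p);_,e=ray(c1,*q);n1=np.cross(d,e)
    o2,d=ray(c2,*r);_,e=ray(c2,*u);n2=np.cross(d,e)
    n1/=np.linalg.norm(n1);n2/=np.linalg.norm(n2)
    D=np.cross(n1,n2);D/=np.linalg.norm(D)
    P=np.linalg.solve(np.array([n1,n2,[0,1,0]]),[n1@o1,n2@o2,-.21])
    return P,D*np.sign(D[1])
for nm,l in [("corner",line(w1,a(168,50),a(176,560),w2,b(226,80),b(190,500))),
 ("top",line(w1,a(258,10),a(254,590),w2,b(422,108),b(348,590))),
 ("foot",None)]:
    if l: print(nm,*l,"yaw",np.degrees(np.arctan2(-l[1][0],l[1][1])))
for c,p in [(w1,a(168,50)),(w1,a(176,560)),(w2,b(226,80)),(w2,b(190,500))]: print("corner z=.065",onz(c,*p,.065))
# foot corners w1 at z ~0.01
for q in [(52,195),(420,188)]: print(onz(w1,*a(*q),.012))
# backrest top -y end using top/scene/w2
print(tri(t,(483.6,232),w2,b(422,108)),tri(s,(120.4,259),w2,b(422,108)))
```

```text
corner end (array([ 0.5281, -0.3263,  0.0678]), np.float64(0.0016477348583222814))
corner [ 0.5014 -0.21    0.0695] [-0.2197  0.9746  0.044 ] yaw 12.704911755790835
top [ 0.4761 -0.21    0.1635] [-0.2227  0.9746  0.0226] yaw 12.86901893423064
corner z=.065 [ 0.5279 -0.3276  0.065 ]
corner z=.065 [ 0.4895 -0.1563  0.065 ]
corner z=.065 [ 0.5277 -0.3255  0.065 ]
corner z=.065 [ 0.4858 -0.151   0.065 ]
[ 0.5674 -0.28    0.012 ]
[ 0.4237 -0.3131  0.012 ]
(array([ 0.5018, -0.3327,  0.1562]), np.float64(6.033154148524358e-05)) (array([ 0.5052, -0.3329,  0.1627]), np.float64(0.00032286626613799955))
```

```bash
python3 plan.py 0.510 0.20 0.29 -91 6.0
```

```text
at [ 0.6252 -0.2523  0.3061] yaw -77.54 clock 2.875 F [-0.9  0.5  0.8]
[np.float64(-5.83), np.float64(0.19), np.float64(0.2), np.float64(1.7)]
[np.float64(-5.82), np.float64(0.36), np.float64(0.2), np.float64(1.7)]
[np.float64(-5.81), np.float64(0.53), np.float64(0.2), np.float64(1.7)]
[np.float64(-5.79), np.float64(0.7), np.float64(0.2), np.float64(1.7)]
[np.float64(-5.77), np.float64(0.87), np.float64(0.2), np.float64(1.7)]
[np.float64(-5.74), np.float64(1.04), np.float64(0.2), np.float64(1.7)]
[np.float64(-5.71), np.float64(1.21), np.float64(0.2), np.float64(1.7)]
[np.float64(-5.67), np.float64(1.37), np.float64(0.2), np.float64(1.7)]
```

apply_moves(
  targets=[
    [-5.8, 0.2, 0.1, 1.7],
    [-5.8, 0.4, 0.1, 1.7],
    [-5.8, 0.5, 0.2, 1.7],
    [-5.8, 0.7, 0.2, 1.7],
    [-5.8, 0.9, 0.2, 1.7],
  ],
)

```text
clock: 3.5
position: [0.5455, 0.0361, 0.3025]
orientation: [-3.124, 0.002, -1.508]
wrist_force: [1.1, 0.5, 0.8]
grip_width: 0.0857
```

apply_moves(
  targets=[
    [-5.7, 1.0, 0.2, 1.7],
    [-5.7, 1.2, 0.2, 1.7],
    [-5.7, 1.4, 0.2, 1.7],
    [0, 0, 0, 0],
  ],
)

```text
clock: 4.0
position: [0.4947, 0.2133, 0.3021]
orientation: [-3.117, 0.01, -1.589]
wrist_force: [0.6, -0.4, -0.2]
grip_width: 0.0853
```

```bash
python3 - <<'E'
from h import *
import pickle
c=cam("wrist","w3");pickle.dump(c,open("w3.pkl","wb"))
im=c["color"][:,:,::-1]
E
python3 plan.py 0.510 0.22 0.29 -91 6.0
```

```text
at [0.4951 0.2118 0.3025] yaw -91.15 clock 4.05 F [-0.4  0.8  0.3]
[np.float64(-0.85), np.float64(-1.47), np.float64(1.25), np.float64(-0.2)]
```

View pics/w3.png

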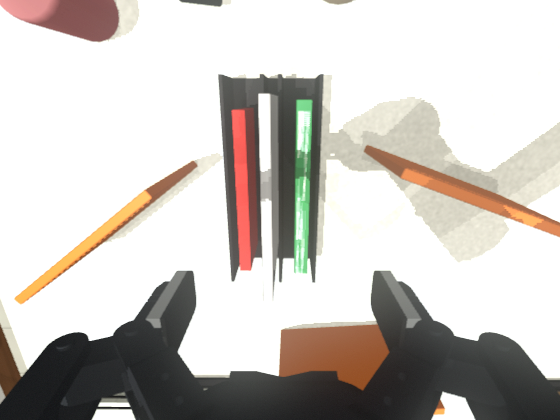

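Run:
```python
from h import *
import pickle
c=pickle.load(open("w3.pkl","rb"))
im=c["color"][:,:,::-1]
cv2.imwrite("pics/w3z.png",cv2.resize(im[80:310,210:330],None,fx=2.6*1,fy=2.6,interpolation=cv2.INTER_CUBIC))
g=cv2.cvtColor(im,cv2.COLOR_BGR2GRAY)
for v in (110,140,170,200,230,250): print(v,g[v,252:284].tolist())
```

```text
110 [62, 58, 54, 53, 53, 55, 141, 192, 202, 202, 202, 202, 202, 202, 202, 201, 198, 182, 137, 90, 91, 91, 91, 91, 92, 83, 61, 51, 49, 49, 47, 48]
140 [56, 57, 54, 49, 48, 48, 51, 142, 192, 202, 201, 201, 200, 201, 201, 199, 198, 188, 146, 87, 88, 87, 88, 88, 89, 79, 56, 44, 44, 42, 41, 42]
170 [57, 57, 58, 54, 50, 50, 49, 69, 145, 190, 199, 199, 194, 188, 188, 171, 138, 135, 125, 104, 87, 88, 87, 87, 88, 83, 64, 43, 44, 42, 41, 44]
200 [61, 60, 61, 59, 57, 52, 51, 51, 91, 132, 145, 147, 147, 164, 187, 193, 179, 157, 148, 116, 88, 90, 91, 90, 90, 90, 76, 48, 49, 47, 45, 47]
230 [65, 64, 65, 64, 64, 61, 57, 57, 58, 150, 197, 202, 202, 202, 202, 202, 202, 202, 197, 168, 108, 94, 94, 95, 94, 94, 80, 54, 54, 52, 51, 53]
250 [67, 69, 69, 69, 66, 67, 67, 67, 66, 84, 163, 201, 203, 203, 202, 203, 202, 203, 201, 184, 137, 98, 98, 98, 97, 85, 64, 60, 60, 59, 57, 59]
```

View pics/w3z.png

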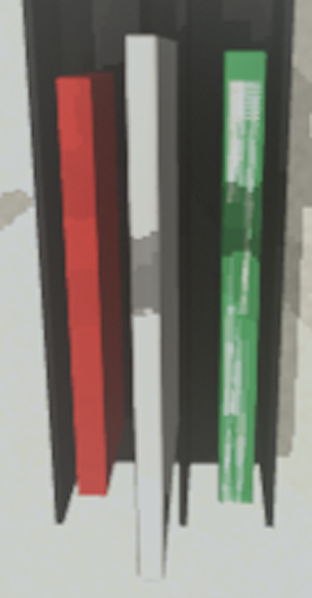

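Run:
```python
from h import *
import pickle
np.set_printoptions(precision=4,suppress=True)
c=pickle.load(open("w3.pkl","rb"))
a=onz(c,264.3,110,.155);b=onz(c,267.1,250,.155)
print(a,b,np.degrees(np.arctan2(-(b-a)[0],(b-a)[1])))
print(onz(c,264,93.5,.155),onz(c,268,302,.155))
p,R=tool();print(R)
```

```text
[0.512  0.1349 0.155 ] [0.5144 0.2615 0.155 ] -1.0720019184695013
[0.5117 0.1223 0.155 ] [0.5156 0.3201 0.155 ]
[[-0.0201 -0.9995  0.0254]
 [-0.9998  0.0203  0.0092]
 [-0.0097 -0.0252 -0.9996]]
```

```bash
python3 plan.py 0.5135 0.221 0.20 -91.1 4.0
```

```text
at [0.4951 0.2118 0.3025] yaw -91.15 clock 4.05 F [-0.4  0.8  0.3]
[np.float64(-0.32), np.float64(-0.61), np.float64(3.42), np.float64(-0.0)]
[np.float64(-0.32), np.float64(-0.61), np.float64(3.42), np.float64(-0.0)]
[np.float64(-0.32), np.float64(-0.61), np.float64(3.42), np.float64(-0.0)]
```

apply_moves(
  targets=[
    [-0.3, -0.6, 3.4, 0],
    [-0.3, -0.6, 3.4, 0],
    [-0.3, -0.5, 3.4, 0],
    [0, 0, 0, 0],
  ],
)

```text
clock: 4.55
position: [0.5142, 0.2172, 0.2038]
orientation: [-3.11, 0.014, -1.592]
wrist_force: [-0.2, 0.0, 0.5]
grip_width: 0.0857
```

```bash
python3 plan.py 0.5135 0.221 0.153 -91.1 4.0; python3 -c "
from h import *
print(tool()[1][:,2])"
```

```text
at [0.5142 0.2172 0.2038] yaw -91.22 clock 4.55 F [-0.2  0.   0.5]
[np.float64(-0.19), np.float64(0.04), np.float64(2.54), np.float64(-0.1)]
[np.float64(-0.19), np.float64(0.04), np.float64(2.54), np.float64(-0.1)]
[ 0.03220206  0.01364534 -0.99938823]
```

apply_moves(
  targets=[
    [-0.2, 0.1, 2.6, 0],
    [-0.2, 0.1, 2.4, 0],
    [0, 0, 0, 0],
  ],
)

```text
clock: 4.92
position: [0.5161, 0.2204, 0.1599]
orientation: [-3.1, 0.019, -1.593]
wrist_force: [-0.2, 0.0, 0.8]
grip_width: 0.0854
```

apply_moves(
  targets=[
    [0, 0, 0, 0],
    [0, 0, 0, 0],
    [0, 0, 0, 0],
    [0, 0, 0, 0],
    [0, 0, 0, 0],
  ],
  jaw=0.6,
  force=40,
)

```text
clock: 5.55
position: [0.5175, 0.2208, 0.166]
orientation: [-3.094, 0.024, -1.593]
wrist_force: [-2.0, 1.4, 2.1]
grip_width: 0.0092
```

```bash
python3 -c "
from h import *
print(bot.observe()['grip_width'],tool(),bot.observe()['wrist_force'])
cam('wrist','w4');cam('scene','s4')"
```

```text
0.009210728077586714 (array([0.51752819, 0.22078071, 0.1660338 ]), array([[-0.02215856, -0.99858677,  0.04830591],
       [-0.99945742,  0.02330386,  0.02327649],
       [-0.02436931, -0.04776393, -0.99856134]])) [-1.96381222  1.37893224  2.0885641 ]
```

View pics/w4.png

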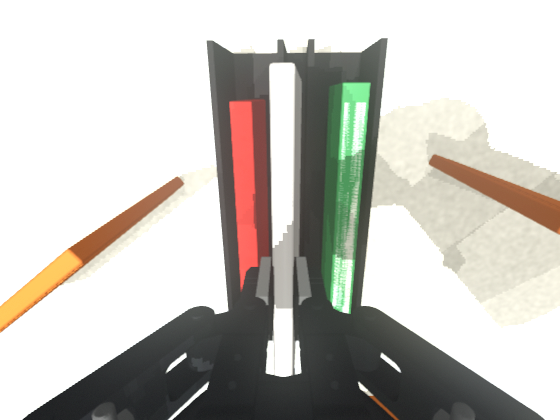

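```bash
cat > plan.py <<'E'
import sys
from h import *
def plan(x,y,z,yaw,step=6.0):
    p,R=tool(); o=bot.observe()["orientation"]; tgt=np.array([x,y,z])
    dy=(np.degrees(o[2])-yaw+180)%360-180
    print("at",p.round(4),"rpy",np.degrees(o).round(2),"zax",R[:,2].round(3),"clock",round(float(bot.observe()["clock"]),2),"F",bot.observe()["wrist_force"].round(1),"w",round(float(bot.observe()["grip_width"]),4))
    n=max(1,int(np.ceil(np.linalg.norm(tgt-p)*100/step)),int(np.ceil(abs(dy)/10.6)))
    d=(tgt-p)/n
    for i in range(n):
        Ri=R@Ro.from_euler("z",dy*i/n,degrees=True).as_matrix()
        print([float(round(v,2)) for v in 100*Ri.T@d]+[round(float(dy/n),1)])
if __name__=="__main__": plan(*map(float,sys.argv[1:]))
E
python3 plan.py 0.5135 0.221 0.36 -91.1 4.0
```

```text
at [0.5176 0.2208 0.166 ] rpy [-177.25    1.39  -91.26] zax [ 0.049  0.023 -0.999] clock 5.65 F [-2.  -0.   2.4] w 0.0095
[-0.1, -0.1, -3.88, -0.0]
[-0.1, -0.1, -3.88, -0.0]
[-0.1, -0.1, -3.88, -0.0]
[-0.1, -0.1, -3.88, -0.0]
[-0.1, -0.1, -3.88, -0.0]
```

View pics/s4.png

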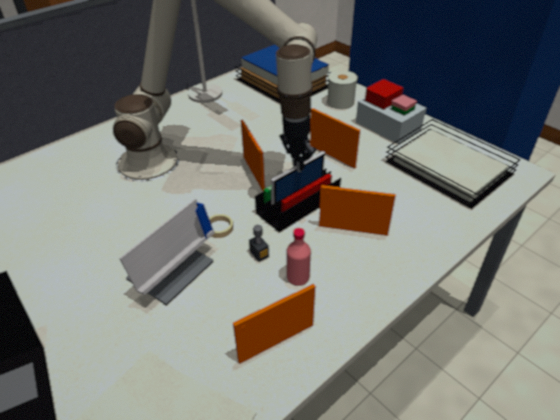

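apply_moves(
  targets=[
    [-0.1, -0.1, -1.5, 0],
    [-0.1, -0.1, -3.0, 0],
    [-0.1, -0.1, -3.5, 0],
    [-0.1, -0.1, -3.5, 0],
    [0, 0, 0, 0],
  ],
  force=60,
)

```text
clock: 6.28
position: [0.5155, 0.2214, 0.2822]
orientation: [-3.098, 0.021, -1.594]
wrist_force: [0.7, -0.2, -3.7]
grip_width: 0.0088
```

```bash
python3 plan.py 0.5135 0.221 0.36 -91.1 4.0; python3 -c "
from h import *
cam('wrist','w5');cam('scene','s5')"
```

```text
at [0.5155 0.2214 0.2822] rpy [-177.52    1.2   -91.33] zax [ 0.044  0.02  -0.999] clock 6.28 F [ 0.7 -0.2 -3.7] w 0.0088
[-0.06, -0.07, -3.89, -0.1]
[-0.06, -0.07, -3.89, -0.1]
```

View pics/s5.png

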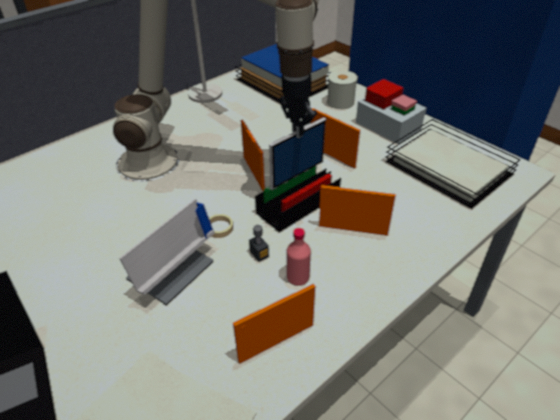

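View pics/w5.png

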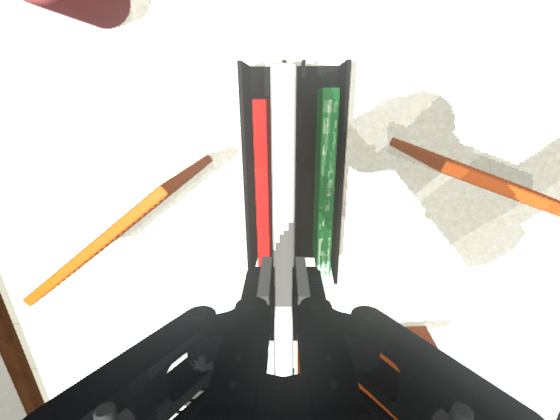

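apply_moves(
  targets=[
    [-0.1, -0.1, -4.0, 0],
    [-0.1, -0.1, -4.0, 0],
  ],
)

```text
clock: 6.62
position: [0.5099, 0.2194, 0.3507]
orientation: [-3.122, 0.006, -1.596]
wrist_force: [0.7, 0.7, -3.4]
grip_width: 0.008
```

```bash
python3 plan.py 0.505 -0.2233 0.36 -77.2 5.0
```

```text
at [0.5099 0.2194 0.3507] rpy [-178.89    0.36  -91.46] zax [ 0.02   0.006 -1.   ] clock 6.62 F [ 0.7  0.7 -3.4] w 0.008
[4.92, -0.07, -0.13, -1.6]
[4.92, 0.06, -0.13, -1.6]
[4.91, 0.2, -0.13, -1.6]
[4.91, 0.33, -0.13, -1.6]
[4.9, 0.47, -0.13, -1.6]
[4.88, 0.61, -0.13, -1.6]
[4.86, 0.74, -0.13, -1.6]
[4.84, 0.87, -0.13, -1.6]
[4.81, 1.01, -0.13, -1.6]
```

apply_moves(
  targets=[
    [4.0, -0.1, -0.4, -1.6],
    [4.9, 0.1, -0.4, -1.6],
    [4.9, 0.2, -0.3, -1.6],
    [4.9, 0.3, -0.2, -1.6],
    [4.9, 0.5, -0.2, -1.6],
  ],
)

```text
clock: 7.25
position: [0.5064, -0.0202, 0.3554]
orientation: [-3.136, 0.003, -1.446]
wrist_force: [0.8, 0.0, -4.6]
grip_width: 0.0082
```

apply_moves(
  targets=[
    [4.9, 0.6, -0.2, -1.6],
    [4.9, 0.7, -0.2, -1.6],
    [4.8, 0.9, -0.1, -1.6],
    [4.0, 0.8, -0.1, -1.6],
  ],
)

```text
clock: 7.75
position: [0.5041, -0.2146, 0.3508]
orientation: [3.132, 0.009, -1.332]
wrist_force: [0.0, -0.2, -3.5]
grip_width: 0.0083
```

```bash
python3 plan.py 0.505 -0.2233 0.35 -77.2 5.0; python3 -c "
from h import *
cam('wrist','w6');cam('scene','s6');cam('top','t6')"
```

```text
at [ 0.5041 -0.2146  0.3508] rpy [179.46   0.51 -76.32] zax [-0.011  0.006 -1.   ] clock 7.75 F [ 0.  -0.2 -3.5] w 0.0083
[0.87, 0.12, 0.08, 0.9]
```

View pics/s6.png

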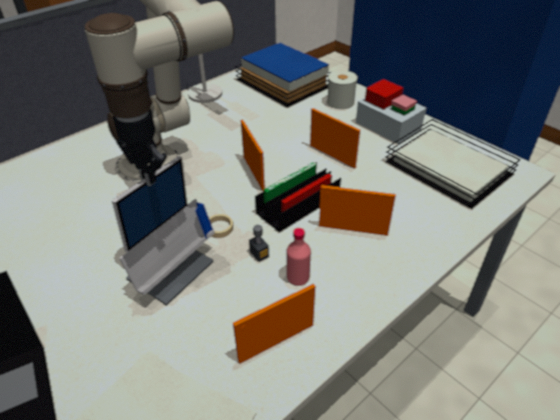

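View pics/w6.png

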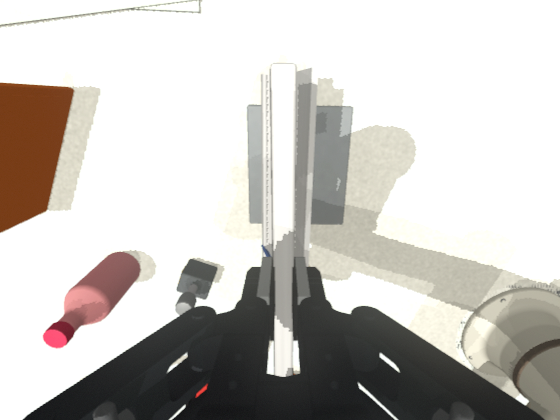

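View pics/t6.png

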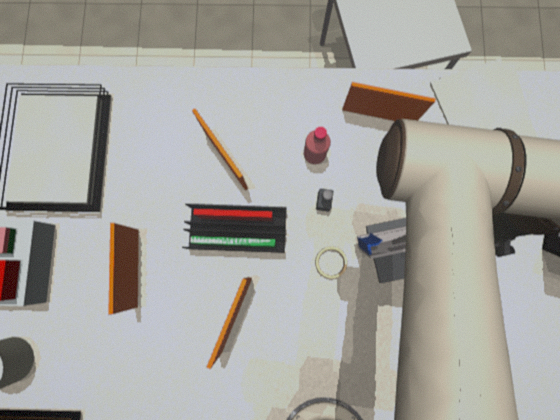

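Run:
```python
from h import *
np.set_printoptions(precision=4,suppress=True)
w=cam("wrist"); p,R=tool()
for uv in [(284,65),(284,376)]:
    o,d=ray(w,*uv); o=R.T@(o-p); d=R.T@d
    for x in (.095,.1,.105,-.1): print(uv,x,o+d*(x-o[0])/d[0])
im=cv2.imread("pics/s6.png")[150:270,100:220]
cv2.imwrite("pics/s6z.png",cv2.resize(im,None,fx=5,fy=5,interpolation=cv2.INTER_CUBIC))
```

```text
(284, 65) 0.095 [ 0.095   0.0011 -0.0278]
(284, 65) 0.1 [0.1    0.0013 0.019 ]
(284, 65) 0.105 [0.105  0.0015 0.0657]
(284, 65) -0.1 [-0.1    -0.0071 -1.8511]
(284, 376) 0.095 [ 0.095   0.0007 -0.1254]
(284, 376) 0.1 [ 0.1     0.0007 -0.13  ]
(284, 376) 0.105 [ 0.105   0.0006 -0.1347]
(284, 376) -0.1 [-0.1     0.0012  0.0548]
```

View pics/s6z.png

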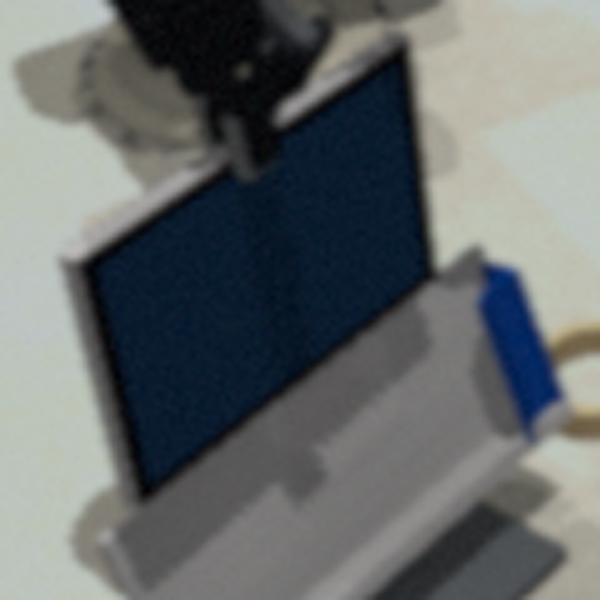

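Run:
```python
from h import *
np.set_printoptions(precision=4,suppress=True)
s=cam("scene"); p,R=tool()
print(p)
for nm,uv,x in [("top-",(118.6,203),.1),("bot-",(128.4,249),.1),("bot+",(186.6,205),-.1),("top+",(181.4,159),-.1)]:
    # intersect ray with front plane (tool y=-0.005)
    o,d=ray(s,*uv); o=R.T@(o-p); d=R.T@d
    print(nm,o+d*(-.005-o[1])/d[1])
```

```text
[ 0.5045 -0.2129  0.3515]
top- [ 0.0977 -0.005   0.0145]
bot- [ 0.1093 -0.005   0.1435]
bot+ [-0.0786 -0.005   0.153 ]
top+ [-0.0891 -0.005   0.0185]
```

```bash
cat > st.py <<'E'
from h import *
PH=np.radians(12.8); RS=np.array([[np.cos(PH),-np.sin(PH),0],[np.sin(PH),np.cos(PH),0],[0,0,1]]); O=np.array([.5002,-.2049,0])
def toS(p): return RS.T@(np.array(p)-O)
def fromS(p): return RS@np.array(p)+O
if __name__=="__main__":
    import sys
    np.set_printoptions(precision=4,suppress=True)
    p,R=tool(); b=bot.observe(); h=.163
    heel=p+h*R[:,2]+.005*R[:,1]+.003*R[:,0]
    print("TCP_S",toS(p),"heel_S",toS(heel),"zax_S",RS.T@R[:,2],"yaw",np.degrees(b["orientation"][2]).round(2))
    print("F_S",(RS.T@b["wrist_force"]).round(2),"w",b["grip_width"].round(4),"clk",round(float(b["clock"]),2))
    if len(sys.argv)>1: # desired stand-frame shift in mm of tool -> tool axes cm
        print("shift tool cm",(R.T@RS@(np.array(list(map(float,sys.argv[1:4])))/10)).round(2))
E
python3 st.py 0 0 -60
```

```text
TCP_S [ 0.0024 -0.0087  0.3515] heel_S [-0.004  -0.0104  0.1885] zax_S [-0.0088  0.0084 -0.9999] yaw -76.36Traceback (most recent call last):
  File "st.py", line 11, in <module>
    print("F_S",(RS.T@b["wrist_force"]).round(2),"w",b["grip_width"].round(4),"clk",round(float(b["clock"]),2))
                                                     ^^^^^^^^^^^^^^^^^^^^^
AttributeError: 'float' object has no attribute 'round'
```

```bash
sed -i 's/b\["grip_width"\].round(4)/round(float(b["grip_width"]),4)/' st.py
```

apply_moves(
  targets=[
    [0.5, -0.3, 2.0, 0.4],
    [0.4, -0.3, 2.5, 0.4],
    [0, -0.1, 2.5, 0],
    [0, 0, 0, 0],
  ],
)

```text
clock: 8.5
position: [0.5128, -0.2149, 0.2778]
orientation: [3.131, 0.011, -1.341]
wrist_force: [-0.4, -0.9, -2.9]
grip_width: 0.0084
```

```bash
python3 st.py 0 0 -40
```

```text
TCP_S [ 0.01   -0.0126  0.2778] heel_S [ 0.0033 -0.0139  0.1149] zax_S [-0.0108  0.0105 -0.9999] yaw -76.83
F_S [-0.59 -0.74 -2.9 ] w 0.0084 clk 8.5
shift tool cm [ 0.04 -0.04  4.  ]
```

apply_moves(
  targets=[
    [0.3, 0, 1.8, 0.3],
    [0.2, 0, 1.8, 0],
    [0, 0, 0, 0],
  ],
)

```text
clock: 8.88
position: [0.5156, -0.2178, 0.2446]
orientation: [3.135, 0.007, -1.341]
wrist_force: [0.5, 0.1, -3.7]
grip_width: 0.0084
```

```bash
python3 st.py; python3 -c "
from h import *
cam('scene','s7');cam('wrist','w7')
im=cv2.imread('pics/s7.png')[170:320,90:240]
cv2.imwrite('pics/s7z.png',cv2.resize(im,None,fx=4,fy=4,interpolation=cv2.INTER_CUBIC))"
```

```text
TCP_S [ 0.0122 -0.016   0.2446] heel_S [ 0.0062 -0.0179  0.0817] zax_S [-0.0062  0.0071 -1.    ] yaw -76.85
F_S [ 0.53  0.01 -3.71] w 0.0084 clk 8.88
```

View pics/s7z.png

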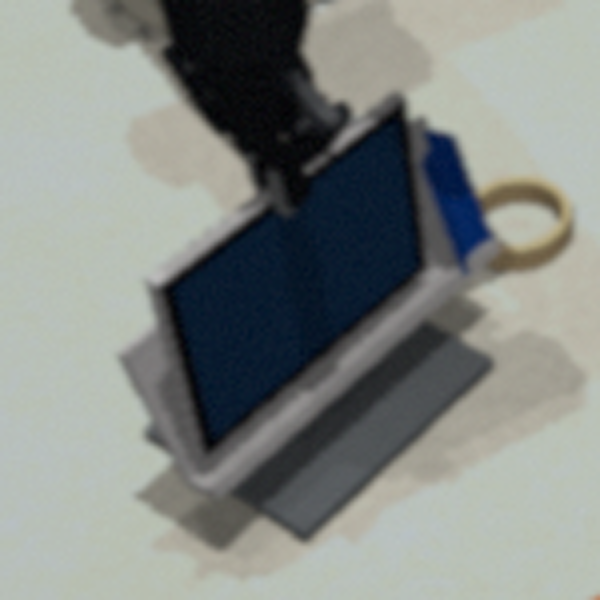

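apply_moves(
  targets=[
    [0, 0.4, 0.7, 0.2],
    [0, 0.1, 0.3, 0.1],
  ],
)

```text
clock: 9.22
position: [0.5124, -0.2193, 0.238]
orientation: [-3.141, 0.003, -1.346]
wrist_force: [-0.1, 0.2, -3.8]
grip_width: 0.0084
```

```bash
python3 st.py
```

```text
TCP_S [ 0.0087 -0.0167  0.238 ] heel_S [ 0.0039 -0.0191  0.075 ] zax_S [ 0.001   0.0035 -1.    ] yaw -77.12
F_S [-0.08  0.22 -3.76] w 0.0084 clk 9.22
```

apply_moves(
  targets=[
    [0, 0.2, 0.6, 0],
    [0, 0.1, 0.3, 0],
  ],
)

```text
clock: 9.48
position: [0.5108, -0.2203, 0.23]
orientation: [-3.136, 0.001, -1.346]
wrist_force: [1.3, -1.5, -0.3]
grip_width: 0.0082
```

```bash
python3 st.py
```

```text
TCP_S [ 0.0069 -0.0174  0.23  ] heel_S [ 0.0029 -0.0203  0.067 ] zax_S [ 0.0059  0.001  -1.    ] yaw -77.13
F_S [ 0.98 -1.73 -0.31] w 0.0082 clk 9.47
```

apply_moves(
  targets=[
    [0, 0, 0.2, 0],
    [0, 0, 0.2, 0],
  ],
  jaw=1.3,
  force=20,
)

```text
clock: 9.72
position: [0.5111, -0.2209, 0.2273]
orientation: [-3.135, -0.001, -1.345]
wrist_force: [0.7, 0.3, -0.2]
grip_width: 0.0126
```

```bash
python3 st.py
```

```text
TCP_S [ 0.0071 -0.018   0.2273] heel_S [ 0.0032 -0.0211  0.0642] zax_S [ 0.0068 -0.0007 -1.    ] yaw -77.09
F_S [ 0.74  0.15 -0.17] w 0.0126 clk 9.72
```

apply_moves(
  targets=[
    [0, 0.1, 0.5, 0],
    [0, 0.1, 0.5, 0],
    [0, 0.1, 0.4, 0],
  ],
  jaw=1.6,
)

```text
clock: 10.1
position: [0.5082, -0.2217, 0.2128]
orientation: [-3.135, -0.001, -1.345]
wrist_force: [0.6, -0.8, -0.0]
grip_width: 0.016
```

```bash
python3 st.py;python3 -c "
from h import *
cam('scene','s8');cam('wrist','w8')
im=cv2.imread('pics/s8.png')[170:320,90:240]
cv2.imwrite('pics/s8z.png',cv2.resize(im,None,fx=4,fy=4,interpolation=cv2.INTER_CUBIC))"
```

```text
TCP_S [ 0.0041 -0.0181  0.2128] heel_S [ 0.0002 -0.0213  0.0498] zax_S [ 0.007  -0.0011 -1.    ] yaw -77.07
F_S [ 0.36 -0.94 -0.05] w 0.016 clk 10.1
```

View pics/s8z.png

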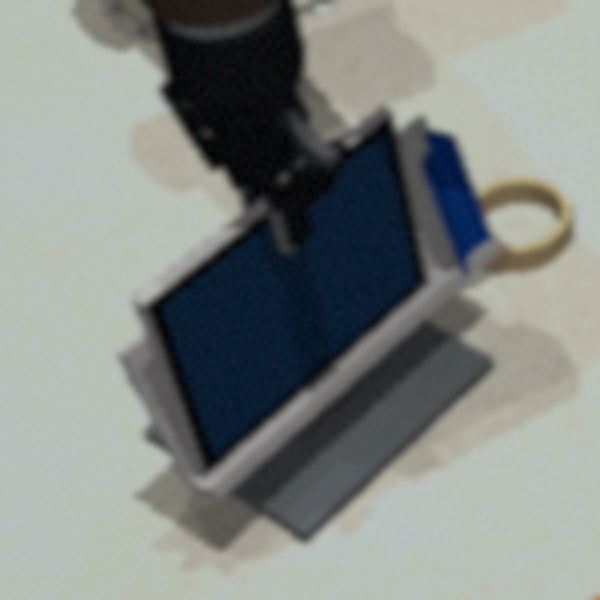

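View pics/w8.png

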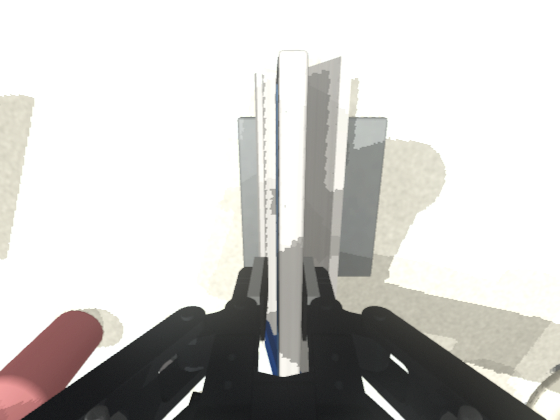

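apply_moves(
  targets=[
    [0, 0.15, 0.1, 0],
    [0, 0.15, 0.1, 0],
    [0, 0.15, 0.1, 0],
  ],
  jaw=2.4,
)

```text
clock: 10.58
position: [0.5035, -0.2227, 0.2096]
orientation: [-3.135, -0.001, -1.345]
wrist_force: [0.3, 0.3, 0.5]
grip_width: 0.0241
```

apply_moves(
  targets=[
    [0, 0.15, 0.1, 0],
    [0, 0.15, 0.1, 0],
    [0, 0.15, 0.1, 0],
  ],
  jaw=3.2,
)

```text
clock: 10.95
position: [0.4987, -0.2239, 0.2065]
orientation: [-3.135, -0.001, -1.345]
wrist_force: [-0.7, 1.0, 0.7]
grip_width: 0.0321
```

```bash
python3 st.py;python3 -c "
from h import *
cam('scene','s9');cam('wrist','w9')
im=cv2.imread('pics/s9.png')[170:320,90:240]
cv2.imwrite('pics/s9z.png',cv2.resize(im,None,fx=4,fy=4,interpolation=cv2.INTER_CUBIC))"
```

```text
TCP_S [-0.0057 -0.0181  0.2065] heel_S [-0.0097 -0.0213  0.0434] zax_S [ 0.0064 -0.001  -1.    ] yaw -77.07
F_S [-0.46  1.14  0.71] w 0.0321 clk 10.95
```

View pics/s9z.png

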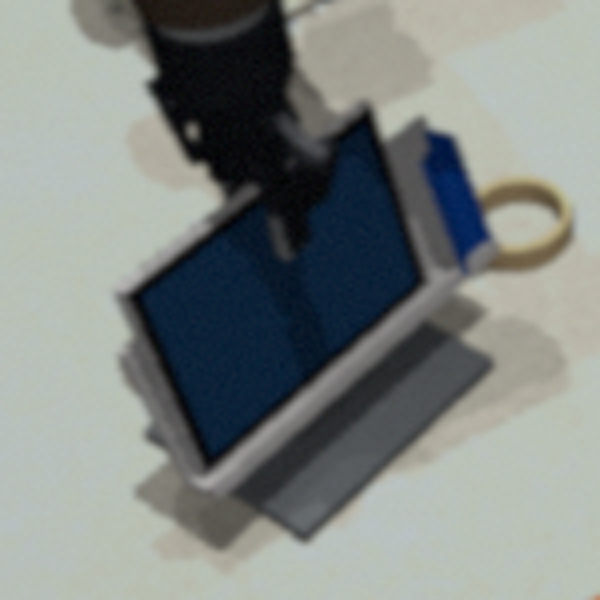

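View pics/w9.png

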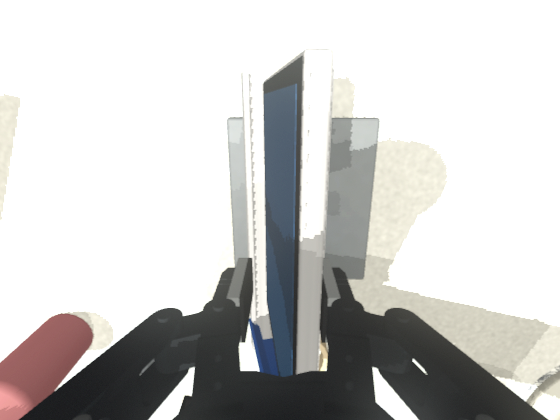

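apply_moves(
  targets=[
    [0, 0.15, 0.1, 0],
    [0, 0.15, 0.1, 0],
    [0, 0.15, 0.1, 0],
  ],
  jaw=3.8,
)

```text
clock: 11.42
position: [0.4939, -0.2249, 0.2032]
orientation: [-3.136, -0.001, -1.345]
wrist_force: [-0.1, -0.5, 0.2]
grip_width: 0.0383
```

apply_moves(
  targets=[
    [0, 0.15, 0.05, 0],
    [0, 0.15, 0.05, 0],
    [0, 0.15, 0.05, 0],
  ],
  jaw=4.4,
)

```text
clock: 11.8
position: [0.4892, -0.226, 0.2014]
orientation: [-3.136, -0.001, -1.345]
wrist_force: [0.2, -0.8, -0.3]
grip_width: 0.044
```

apply_moves(
  targets=[
    [0, 0.15, 0, 0],
    [0, 0.15, 0, 0],
    [0, 0.15, 0, 0],
  ],
  jaw=5.0,
)

```text
clock: 12.18
position: [0.4849, -0.227, 0.2016]
orientation: [-3.135, -0.001, -1.345]
wrist_force: [-0.6, 0.2, 0.2]
grip_width: 0.0497
```

```bash
python3 st.py;python3 -c "
from h import *
cam('scene','s10');cam('wrist','w10')
im=cv2.imread('pics/s10.png')[170:320,90:240]
cv2.imwrite('pics/s10z.png',cv2.resize(im,None,fx=4,fy=4,interpolation=cv2.INTER_CUBIC))"
```

```text
TCP_S [-0.0198 -0.0182  0.2016] heel_S [-0.0237 -0.0214  0.0385] zax_S [ 0.0068 -0.0011 -1.    ] yaw -77.06
F_S [-0.51  0.32  0.21] w 0.0497 clk 12.18
```

View pics/s10z.png

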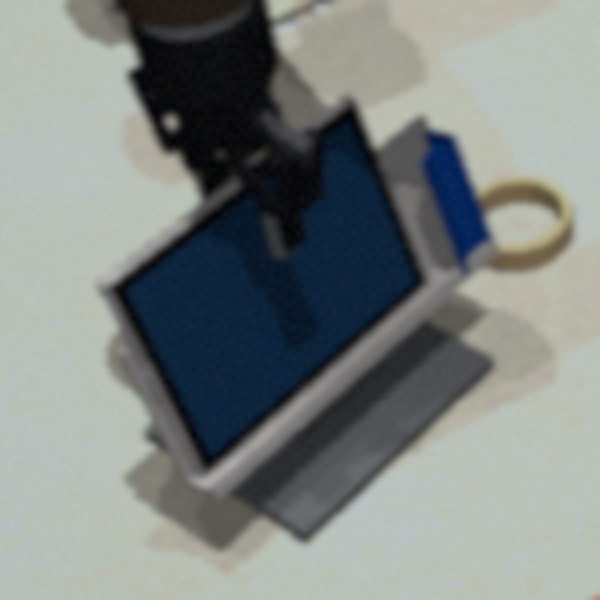

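View pics/w10.png

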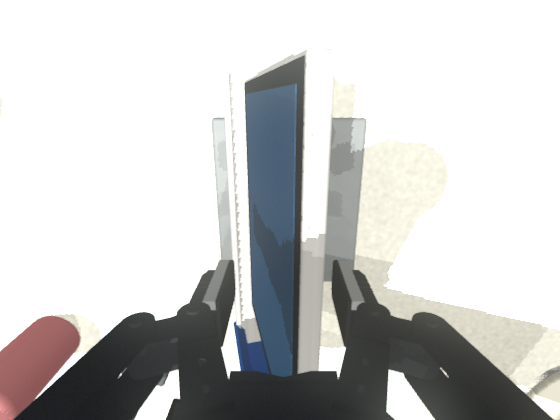

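apply_moves(
  targets=[
    [0, 0.1, 0, 0],
    [0, 0.1, 0, 0],
    [0, 0, 0, 0],
  ],
  jaw=6.4,
)

```text
clock: 12.65
position: [0.4828, -0.2275, 0.2016]
orientation: [-3.135, -0.001, -1.345]
wrist_force: [-0.2, 0.4, -0.1]
grip_width: 0.0643
```

```bash
python3 st.py;python3 -c "
from h import *
cam('scene','s11');cam('wrist','w11')
im=cv2.imread('pics/s11.png')[170:320,90:240]
cv2.imwrite('pics/s11z.png',cv2.resize(im,None,fx=4,fy=4,interpolation=cv2.INTER_CUBIC))"
```

```text
TCP_S [-0.022  -0.0182  0.2016] heel_S [-0.0259 -0.0214  0.0385] zax_S [ 0.0068 -0.0011 -1.    ] yaw -77.07
F_S [-0.11  0.45 -0.13] w 0.0643 clk 12.65
```

View pics/s11z.png

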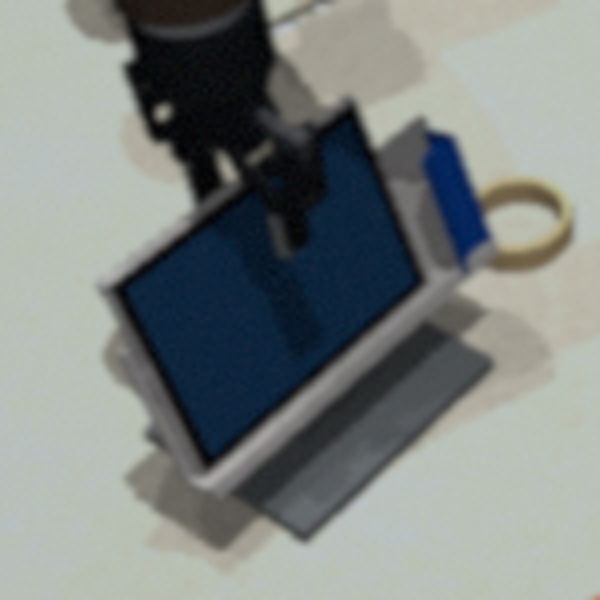

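View pics/w11.png

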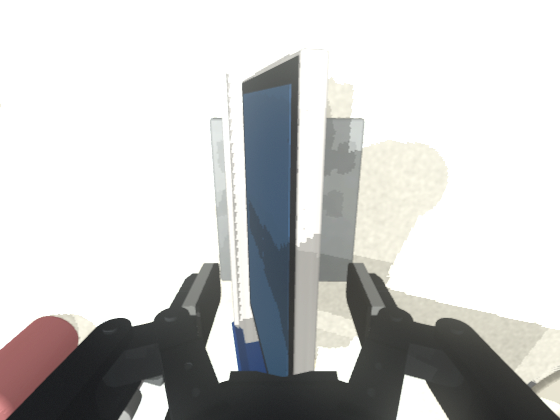

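apply_moves(
  targets=[
    [0, 0, -2.0, 0],
    [0, 0, -3.0, 0],
    [0, 0, -3.0, 0],
  ],
)

```text
clock: 13.12
position: [0.481, -0.2272, 0.2807]
orientation: [-3.141, 0.002, -1.345]
wrist_force: [0.5, 0.2, 0.1]
grip_width: 0.064
```

apply_moves(
  targets=[
    [4.5, -1.2, 0, 0],
    [4.5, -1.2, 0, 0],
    [4.5, -1.2, 0, 0],
    [0, 0, 0, 0],
  ],
  jaw=0,
)

```text
clock: 13.62
position: [0.5498, -0.3539, 0.2845]
orientation: [-3.134, -0.002, -1.343]
wrist_force: [-0.1, 0.2, -0.6]
grip_width: 0.0001
```

```bash
python3 st.py;python3 -c "
from h import *
import pickle
cam('scene','s12');c=cam('wrist','w12');pickle.dump(c,open('w12.pkl','wb'));cv2.imwrite('pics/w12.png',c['color'][:,:,::-1])
im=cv2.imread('pics/s12.png')[170:320,90:240]
cv2.imwrite('pics/s12z.png',cv2.resize(im,None,fx=4,fy=4,interpolation=cv2.INTER_CUBIC))"
```

```text
TCP_S [ 0.0153 -0.1563  0.2845] heel_S [ 0.0115 -0.1596  0.1215] zax_S [ 0.0072 -0.0016 -1.    ] yaw -76.92
F_S [-0.08  0.2  -0.63] w 0.0001 clk 13.62
```

View pics/s12z.png

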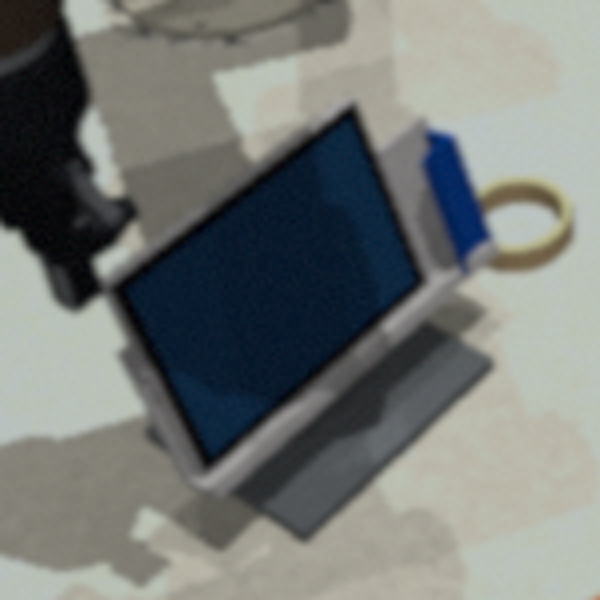

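View pics/w12.png

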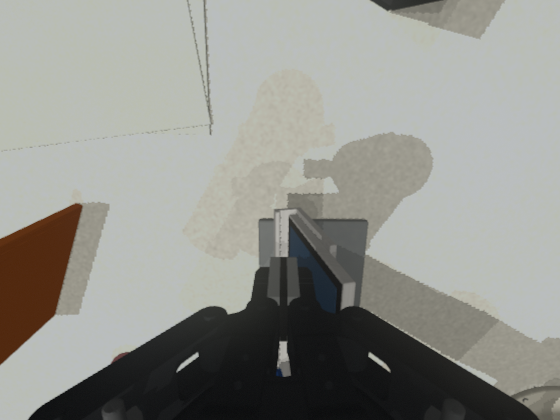

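```bash
python3 -c "
import cv2
im=cv2.imread('pics/w12.png')[195:310,255:375]
cv2.imwrite('pics/w12z.png',cv2.resize(im,None,fx=5,fy=5,interpolation=cv2.INTER_CUBIC))"
```

```text
(no output)
```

View pics/w12z.png

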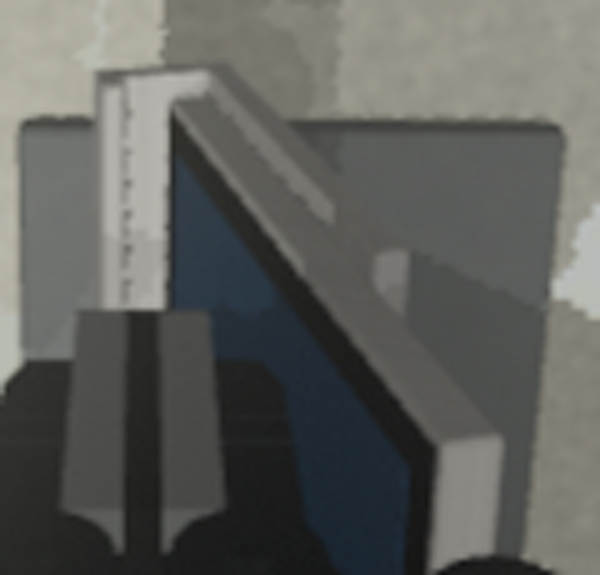

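Run:
```python
from st import *
import pickle
np.set_printoptions(precision=4,suppress=True)
c=pickle.load(open("w12.pkl","rb"))
print("bottom front",toS(onz(c,289.4,216,.0676)))
print("top front, back",toS(onz(c,255+438/5,195+440/5,.213)),toS(onz(c,255+503/5,195+435/5,.210)))
print("stand corner",toS(onz(c,255+212/5,195+68/5,.065)))
```

```text
bottom front [ 0.0088 -0.1171  0.0676]
top front, back [-0.0268 -0.1203  0.213 ] [-0.0366 -0.1193  0.21  ]
stand corner [-0.0004 -0.1253  0.065 ]
```

apply_moves(
  targets=[
    [0, 2.0, 2.5, 0],
    [0, 2.0, 2.5, 0],
    [0, 0.1, 2.5, 0],
    [0, 0, 1.0, 0],
  ],
)

```text
clock: 14.22
position: [0.5078, -0.3572, 0.2018]
orientation: [-3.13, -0.004, -1.336]
wrist_force: [0.1, -0.2, 0.2]
grip_width: 0.0001
```

```bash
python3 st.py
```

```text
TCP_S [-0.0263 -0.1502  0.2018] heel_S [-0.0293 -0.1539  0.0387] zax_S [ 0.0121 -0.004  -0.9999] yaw -76.53
F_S [ 0.09 -0.22  0.18] w 0.0001 clk 14.22
```

apply_moves(
  targets=[
    [-0.5, 0, 0.6, 0.5],
    [-0.6, 0, 0.1, 0],
    [-0.5, 0, 0, 0],
  ],
)

```text
clock: 14.6
position: [0.505, -0.3398, 0.1964]
orientation: [-3.127, -0.006, -1.343]
wrist_force: [-0.1, 0.6, -0.4]
grip_width: 0.0003
```

```bash
python3 st.py
```

```text
TCP_S [-0.0252 -0.1327  0.1964] heel_S [-0.0278 -0.1367  0.0333] zax_S [ 0.0143 -0.006  -0.9999] yaw -76.95
F_S [ 0.02  0.57 -0.37] w 0.0003 clk 14.6
```

Begin pushing gently.

apply_moves(
  targets=[
    [-0.4, 0, 0.05, 0],
    [-0.4, 0, 0.05, 0],
    [-0.4, 0, 0.05, 0],
    [-0.4, 0, 0.05, 0],
  ],
)

```text
clock: 15.1
position: [0.5027, -0.3251, 0.1967]
orientation: [-3.124, -0.012, -1.342]
wrist_force: [-0.5, -3.1, 1.4]
grip_width: -0.0003
```

```bash
python3 st.py;python3 -c "
from h import *
cam('scene','s13');c=cam('wrist','w13')
im=cv2.imread('pics/s13.png')[170:320,90:240]
cv2.imwrite('pics/s13z.png',cv2.resize(im,None,fx=4,fy=4,interpolation=cv2.INTER_CUBIC))"
```

```text
TCP_S [-0.0242 -0.1177  0.1967] heel_S [-0.0263 -0.1227  0.0337] zax_S [ 0.018  -0.0118 -0.9998] yaw -76.9
F_S [-1.21 -2.91  1.44] w -0.0003 clk 15.1
```

View pics/s13z.png

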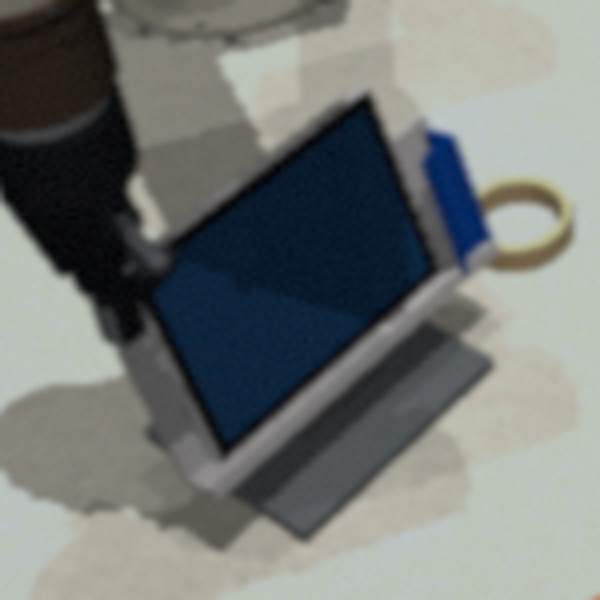

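View pics/w13.png

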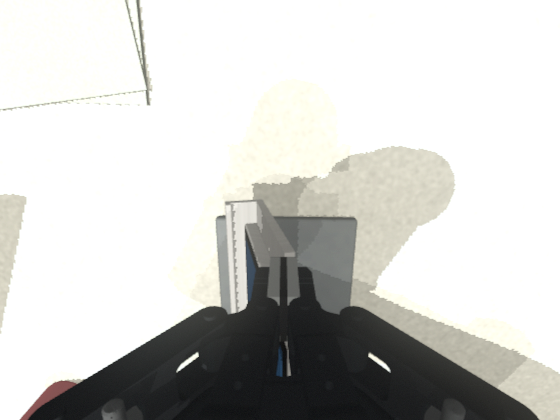

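apply_moves(
  targets=[
    [-0.4, 0.05, 0.1, 0],
    [-0.4, 0.05, 0.1, 0],
    [-0.4, 0, 0.1, 0],
    [-0.4, 0, 0.1, 0],
    [-0.4, 0, 0.1, 0],
  ],
)

```text
clock: 15.82
position: [0.4988, -0.3075, 0.1948]
orientation: [-3.119, -0.02, -1.341]
wrist_force: [-0.1, -5.9, 5.0]
grip_width: -0.0
```

```bash
python3 st.py
```

```text
TCP_S [-0.0241 -0.0997  0.1948] heel_S [-0.0254 -0.1059  0.0318] zax_S [ 0.0223 -0.0194 -0.9996] yaw -76.82
F_S [-1.43 -5.74  5.05] w -0.0 clk 15.82
```

```bash
python3 -c "
from h import *
cam('scene','s14');c=cam('wrist','w14');cam('top','t14')
im=cv2.imread('pics/s14.png')[170:320,90:240]
a=cv2.resize(im,None,fx=4,fy=4,interpolation=cv2.INTER_CUBIC)
cv2.imwrite('pics/s14z.png',a)"
```

```text
(no output)
```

View pics/s14z.png

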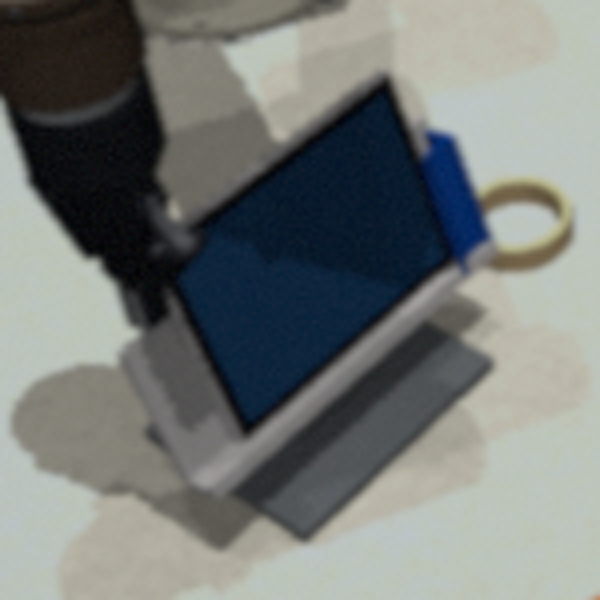

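View pics/w14.png

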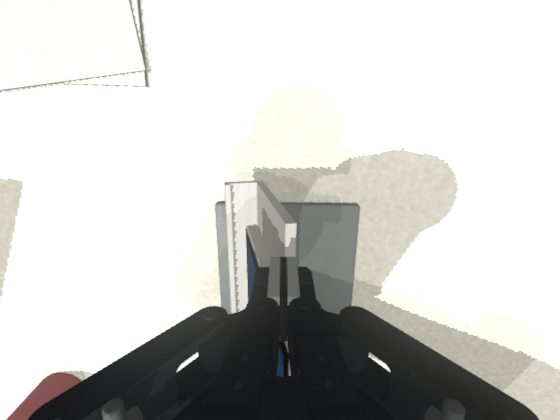

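View pics/t14.png

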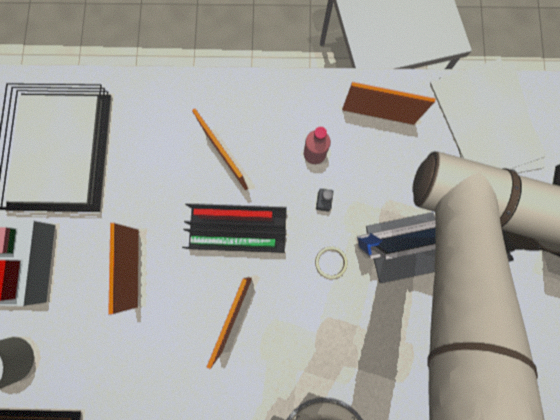

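apply_moves(
  targets=[
    [-0.4, 0, 0, 0],
    [-0.4, 0, 0, 0],
    [-0.4, 0, 0, 0],
  ],
)

```text
clock: 16.35
position: [0.496, -0.2952, 0.1946]
orientation: [-3.119, -0.019, -1.341]
wrist_force: [-0.1, -4.4, 3.2]
grip_width: 0.0002
```

```bash
python3 st.py
```

```text
TCP_S [-0.0241 -0.0871  0.1946] heel_S [-0.0254 -0.0932  0.0317] zax_S [ 0.0227 -0.019  -0.9996] yaw -76.83
F_S [-1.07 -4.31  3.24] w 0.0002 clk 16.35
```

apply_moves(
  targets=[
    [-0.25, 0, -0.05, 0],
  ],
)

```text
clock: 16.48
position: [0.4961, -0.2937, 0.1956]
orientation: [-3.118, -0.022, -1.34]
wrist_force: [2.3, -13.3, 1.2]
grip_width: -0.0
```

```bash
python3 st.py
```

```text
TCP_S [-0.0237 -0.0856  0.1956] heel_S [-0.0247 -0.0923  0.0326] zax_S [ 0.0241 -0.0221 -0.9995] yaw -76.78
F_S [ -0.72 -13.49   1.25] w -0.0 clk 16.48
```

apply_moves(
  targets=[
    [0.2, 0, 0, 0],
    [0.4, 0, 0, 0],
    [1.5, 0, 0, 0],
    [3.0, 0, -1, 0],
  ],
)

```text
clock: 16.98
position: [0.5052, -0.34, 0.2025]
orientation: [-3.124, -0.012, -1.338]
wrist_force: [0.9, -0.1, 0.8]
grip_width: 0.0003
```

apply_moves(
  targets=[
    [2.0, 0, -3.0, 0],
    [2.0, -1, -4.0, 0],
    [0, -1, -3, 0],
    [0, 0, 0, 0],
  ],
)

```text
clock: 17.48
position: [0.5325, -0.3781, 0.3022]
orientation: [-3.128, -0.006, -1.342]
wrist_force: [0.5, 0.2, -0.4]
grip_width: -0.0002
```

```bash
python3 st.py; python3 -c "
from h import *
import pickle
c=cam('scene','s15');pickle.dump(c,open('s15.pkl','wb'));c=cam('wrist');t=cam('top','t15');pickle.dump(c,open('w15.pkl','wb'));cv2.imwrite('pics/w15.png',c['color'][:,:,::-1])
im=cv2.imread('pics/s15.png')[170:320,90:240]
cv2.imwrite('pics/s15z.png',cv2.resize(im,None,fx=4,fy=4,interpolation=cv2.INTER_CUBIC))"
```

```text
TCP_S [-0.0069 -0.176   0.3022] heel_S [-0.0097 -0.18    0.1392] zax_S [ 0.0132 -0.0058 -0.9999] yaw -76.9
F_S [ 0.52  0.04 -0.45] w -0.0002 clk 17.48
```

View pics/s15z.png

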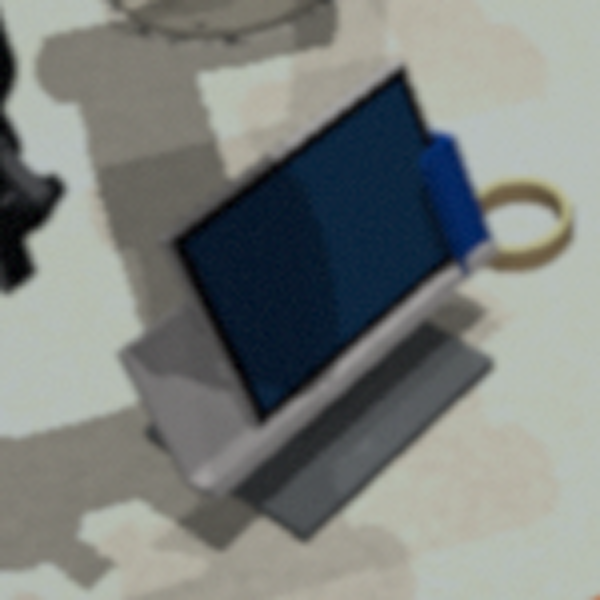

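View pics/w15.png

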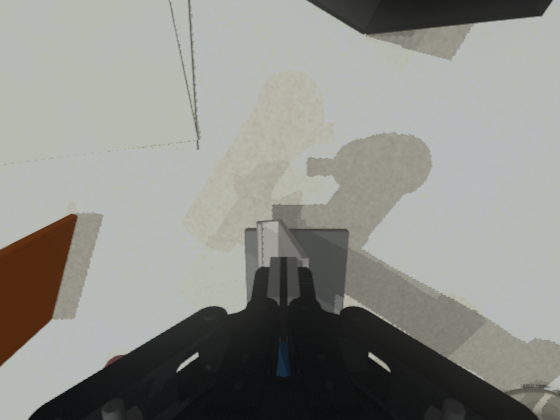

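View pics/t15.png

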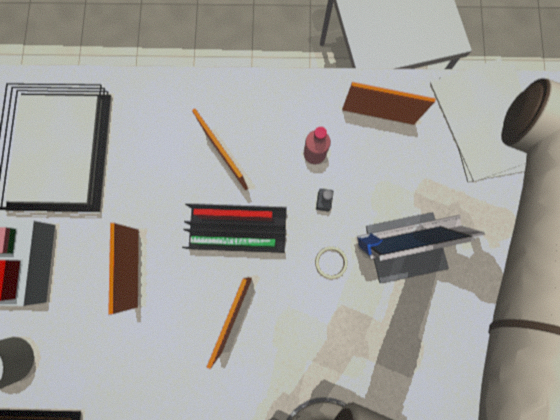

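```bash
python3 -c "
import cv2
a=cv2.imread('pics/s12.png')[190:300,100:220];b=cv2.imread('pics/s15.png')[190:300,100:220]
cv2.imwrite('pics/cmp.png',cv2.resize(b,None,fx=6,fy=5.4,interpolation=cv2.INTER_CUBIC))"; python3 plan.py 0.49 -0.25 0.30 -77.2 5
```

```text
at [ 0.5306 -0.3769  0.2984] rpy [-1.7957e+02 -5.0000e-02 -7.6920e+01] zax [ 0.008  0.001 -1.   ] clock 17.62 F [-0.5  0.9  0.5] w -0.0001
[-4.43, 0.36, -0.06, 0.1]
[-4.42, 0.37, -0.06, 0.1]
[-4.42, 0.37, -0.06, 0.1]
```

View pics/cmp.png

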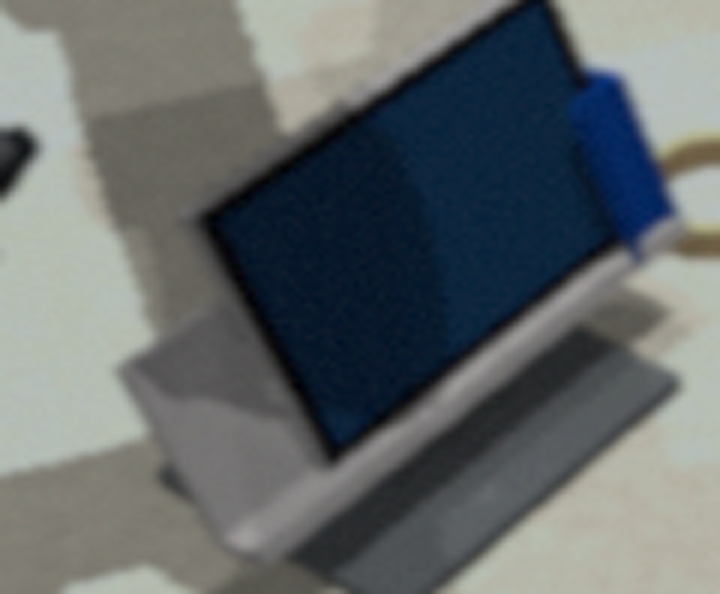

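apply_moves(
  targets=[
    [-4.0, -2.0, 0, 0],
    [-4.0, -2.0, 0, 0],
    [0, 0, 0, 0],
  ],
)

```text
clock: 18.0
position: [0.5493, -0.2877, 0.293]
orientation: [3.141, 0.005, -1.345]
wrist_force: [-0.4, 0.3, 0.5]
grip_width: 0.0002
```

```bash
python3 st.py; python3 -c "
from h import *
import pickle
c=cam('wrist');pickle.dump(c,open('w16.pkl','wb'));cv2.imwrite('pics/w16.png',c['color'][:,:,::-1])
im=c['color'][120:300,220:380,::-1]
cv2.imwrite('pics/w16z.png',cv2.resize(im,None,fx=3.3,fy=3.3,interpolation=cv2.INTER_CUBIC))"
```

```text
TCP_S [ 0.0296 -0.0916  0.293 ] heel_S [ 0.0244 -0.0938  0.13  ] zax_S [-0.0008  0.0052 -1.    ] yaw -77.04
F_S [-0.27  0.41  0.51] w 0.0002 clk 18.0
```

View pics/w16z.png

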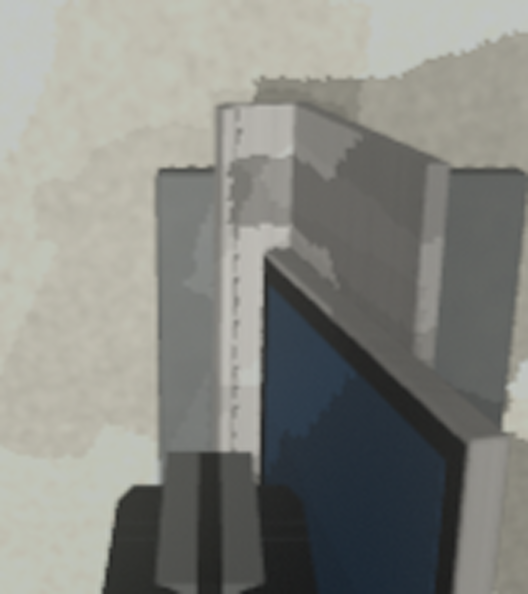

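Run:
```python
from st import *
import pickle
np.set_printoptions(precision=4,suppress=True)
c=pickle.load(open("w16.pkl","rb"))
g=lambda x,y,z:toS(onz(c,220+x/3.3-.3,120+y/3.3-.3,z))
print("bf",g(264,258,.0676),"heel",g(290,246,.065),"top f/b",g(468,442,.213),g(505,434,.210),"stand corner end",g(295,103,.065))
```

```text
bf [ 0.0097 -0.0715  0.0676] heel [ 0.0005 -0.0751  0.065 ] top f/b [-0.0265 -0.0749  0.213 ] [-0.0352 -0.0753  0.21  ] stand corner end [ 0.0002 -0.1251  0.065 ]
```

```bash
python3 -c "
from cell import bot
print(bot.close_job())"
```

```text
the job is handed in; nothing more can be done
None
```

I pulled the tablet out of the sorter and stood it on the ledge. I eased it back onto the backrest with the rear finger, let go, and slid it under the clip to the end stop with the closed fingers. Then I backed off and handed the job in at about 18 s; the system gave no verdict.

- **Final pose:** the last wrist picture puts the tablet's lower back edge 0.5 mm from the corner line. Its +y side is at about 0.125 m, which is at the stop. Its −y side lies at the same y at top and bottom (−75 mm), so the tablet stands square. The lean is about 14°.
- **Step 1:** after I let go, the +y side was at about 0.08 m, clear of the flap, with the lower back edge in the corner and the tablet unmoved between two pictures.
- **Surroundings:** the flask, tape roll and stamp look unmoved in the final top view. I did not measure their positions again. The gripper stood about 55 mm above the tablet, touching nothing.
- **Oddities:** the tool drifted by up to about 3° in tilt and a few millimetres while moving, which I corrected for. The force rose to about 13 N when the tablet met the stop, which was expected.
- **Disagreement:** when the tablet was held up, the scene camera read its corners up to about 10–15 mm off from the wrist-based estimate. I followed the wrist camera and the measured forces.

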